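# Pack the violin maker's tool tray for a repair call

### The arm

A 6-joint arm with a two-finger parallel gripper is mounted at the origin on the work surface. World frame = base frame: x ahead of the robot, y to its left, z up, the work surface at z = 0. Lengths are in m, angles in degrees, forces in N, time in s.
With the tool pointing down it reaches from about 0.275 to 0.725 m from the base axis. Payload 15.9 kg.
Tool frame: the origin (TCP) lies at the very end of the fingers, on their centre line; the grasp point (between the pads) lies 19 mm behind it (arm.grasp_offset is the distance from the TCP to the grasp point, in m); z points along the fingers, y is the line along which they close (so a half turn about z gives the same grasp; the last joint's range is limited). The gripper opens to 85 mm and grips with 20 to 120 N. Pads are 22 mm wide; open, the fingers measure 114 mm over their backs; the gripper's body (76 mm by 85 mm) begins 54 mm behind the grasp point. The pads swing forward as they close: fully open they stand 13 mm farther back than shut.
Start: joints at [63.369, 12.198, -1.971, 75.831, 0, 90], TCP at [0.224, 0.447, 0.21] pointing down, gripper open.
Joint ranges: [-170.91, 170.91], [-42.67, 98.43], [-65.05, 77.54], [-120.47, 116.71], [-90, 82.35], [-180, 180]. Speed limits (degrees/s): [108.29, 108.29, 136.94, 147.25, 180, 180].

### API

Orientations are given as a 3x3 rotation matrix whose columns are the frame's x, y, z axes.
In Python, from station import sensors, vision, finish_job, arm gives the robot as it stands. The module is installed in compiled form; this text tells all that it offers.
- The arm moves only by the tool drive_tool, never from a script. Its argument "targets" is a list of rows, each a list of 7 numbers: the turn, a rotation vector about the tool's x, y, z in degrees, then the shift along the tool's x, y, z in cm, then the opening, from 0 (shut) to 1 (fully open). In form: [[wx, wy, wz, tx, ty, tz, jaw], ...]. A call has exactly 10 rows; each row is the pose to reach, as a shift and turn from the pose commanded when the call began, along the tool's axes at that moment; what a row does not reach only later rows make up. A row lasts 1/8 s, in which the tool goes at most 62.5 mm and 10.7 degrees, less where a joint would pass 70% of its speed; a pose out of reach is approached as far as the arm can. A call with a gripper value outside its range is refused whole. The fingers move at their own pace and stop on an object; "grip_force" is the grip in N (left out, the last holds). Time passes only in rows, so rows that repeat a pose let the fingers close, or fill a call up. It gives the time, the measured TCP pose, the force, the opening and the grip force at its end, in the units of the state.
- sensors.get_state(): the state, without advancing time (a new reading comes with each control period).
- vision.get_image(name): name is "scene" or "top"; returns the picture (400x640x3 uint8, red, green, blue); there is no depth.
- vision.camera_model(name): a dict with "K" (3x3 intrinsics, pixels), "rvec" (rotation vector, rad) and "tvec" (3), from world to camera coordinates, as OpenCV has them. Camera axes: x right, y down, z forward; pixel columns grow to the right and rows downward; lengths in m; the calibration is good to about 2 mm. A picture is of the moment at which its call begins. camera_model takes no time and is no camera call.
- finish_job(): hands the job in; it is judged then, once.
The state is a dict: "time": time; "q": joint angles; "dq": joint speeds; "tau": joint torques, N m; "tcp_pos": TCP position; "eef_rot": TCP orientation; "ft_force": force on the tool from outside, world axes, zero at the start; "moment": the same for the moment, N m; "grip_width": finger opening in m; "gripper_force": force on a finger pad.
Only numpy, scipy, OpenCV 4.12 (cv2) and the standard library are available. Lean on these libraries where they do the work, as an engineer would, in place of code of your own. Each camera call takes 0.05 s, during which the arm holds its last target. There are 200 camera calls.

### The job

Pack the tool tray for a repair call: lift the retaining bar off its two saddles and lay it aside on the bench, then set the block plane, the mallet and the try square each fully down into the red-lined pocket cut to its shape, and nest the two or three glue cups, upright, one inside the other as a single stack standing in the tray's round pocket. When the three tools are home, lay the retaining bar flat across both saddles again, about centred, so that it holds the inner ends of the tools down for the journey. Leave the other things on the bench where they are.

Things in the scene. Friction and masses are not known exactly. Their poses are not given: they have to be found in the camera images.
- tray: Fixed wooden tool tray, 230 mm deep (its x) by 344 mm wide (its y). Origin: centre of its underside; x points away from the robot, y to its left, at a small yaw. Red pocket floors lie 10 mm above the bench, the top of the pocket board 24 mm (pockets 14 mm deep, about 3 mm wider than the tool on every side). Two dark saddles at its near and far edge carry the bar.
- plane_pocket (a point): Centre, on the floor, of the rectangular pocket for the block plane (near right): 51 mm along tray x by 146 mm along tray y. Axes as the tray's. A seated plane has its origin here, its length along tray y, either end inward.
- mallet_pocket (a point): Point on the floor of the T-shaped pocket for the mallet (far right) where the origin of the seated mallet lies; the head is then at the outer (right) end, i.e. the mallet's x axis points along the tray's -y. Axes as the tray's.
- square_pocket (a point): Point on the floor of the L-shaped pocket for the try square (far left) where the origin of the seated square lies; the square's axes are then parallel to the tray's (blade pointing away from the robot, at the left end of the stock). Axes as the tray's.
- cup_pocket (a point): Centre, on the floor, of the round pocket for the cup stack (near left), inner diameter 49 mm, in a dark turned ring 76 mm across whose top is 27 mm above the bench. A cup seated in it has its origin here; each further nested cup sits 18 mm higher. Axes as the tray's.
- bar_seat (a point): Middle point between the two saddles at the height of their seats: where the origin of the laid bar belongs, its length along tray x. The saddles stand at tray x = -103 and +103 mm; seats 20 mm long (x), 48 mm above the bench, each between cheeks 44 mm apart (y) that rise to 62 mm. Axes as the tray's.
- plane: Small block plane of steel with brass lever cap and knob, 500 g. Origin: centre of its sole's underside; x along its length, z up. Sole 140 x 45 x 8 mm; side cheeks 45 mm apart over their outer faces (flat, along x from -52 to +48 mm, 30 mm high) are the place to grip; lever cap up to 47 mm high.
- mallet: Wooden mallet lying on its side, 260 g, 147 mm long. Origin: half-way along, at underside level; x towards the head (handle's end at -73.5 mm, head's face at +73.5), z up. Head 42 (x) x 90 (y) x 42 mm high, centred at x = +52.5. Handle pale, rectangular, 24 mm wide (y), 8 to 34 mm above the underside. Centre of mass near x = +40; grip the handle near x = +17.
- square: Try square, 220 g: dark wooden stock 24 mm (x) x 90 mm (y) x 28 mm high, brass-faced, and a steel blade 28 mm wide and 4 mm thick that stands out 65 mm along +x, flush with the stock's +y end (x 12 to 77, y 17 to 45, z 8 to 12 mm). Origin: centre of the stock's underside; z up. Grip the stock across its 24 mm.
- cup1: Off-white stacking glue cup, 70 g, open at the top; may be absent. Origin: centre of its underside, z up its axis. 50 mm tall: tapered body 38 mm across at the foot, 52 mm at 32 mm height, then a collar 63 mm across from 32 to 50 mm, wall 2 mm. Nested, the upper cup's collar rests on the lower cup's rim, 18 mm higher, with about 2 mm of side play.
- cup2: Another cup like cup1, may be absent.
- cup3: Another cup like cup1, may be absent.
- bar: Retaining bar of pale plywood, 240 mm long (x) x 36 mm wide (y) x 18 mm thick, 120 g, brass dots near its ends. Origin: centre of its underside; z up. At the start it lies on the tray's two saddles; the bench between robot and tray (about 50 mm of depth in front of the tray, over its middle) is free to lay it aside, lengthwise along y.
- glue_bottle: White glue bottle with red cap, 52 mm across, 130 mm tall; a bystander. Origin: underside centre.
- oil_bottle: Amber bottle with yellow cap, 48 mm across, 100 mm tall; a bystander. Origin: underside centre.
- mug: Dark blue mug, 80 mm across, 85 mm tall, handle at +y; a bystander. Origin: underside centre.
- offcut: Maple offcut 70 x 45 x 35 mm; a bystander. Origin: underside centre.
- screwdriver: Orange-handled screwdriver, 180 mm long, lying along its x; a bystander.
- brush: Glue brush, 170 mm long, lying along its x; a bystander.
Things that resemble listed ones, but are neither listed nor needed, are in the scene too. What is shaped like the cup3 but black or blue is not meant.

How it is judged:
By the outcome, as a careful person would: the job done as asked, in the order asked, and still so for the second after the job is handed in, with the robot touching nothing.
Of cup1, cup2, cup3 only 2 to 3 are there at a start; the rules pass over those that are not, and their reading is None.
At some moment in a run one of plane, mallet, square, cup1, cup2, cup3 may be knocked a few centimetres aside while the robot is not near it.
Once in a run the grip may slacken for a moment while it holds something.
It also fails if it takes over 200 s, if anything falls off the work surface, if the arm or the gripper's body presses on something with over 40 N, if the wrist force passes 120 N, or if a joint passes its speed limit or range.

## Working session

There is one attempt and no reset: what is moved stays moved. The work goes in short steps, Python scripts to look and compute and a tool call to move; the robot and the scene stay as the last step left them, time stands still between calls to the robot, and variables do not carry over. Pictures are saved under pics/ and viewed, at most 14 in all, crops included, and the job is handed in when it is done.

Besides the shell and the picture viewer there is one more tool, called after ">>>" as a command line: name --pt "numbers of a row" for each row, then --argument value for the rest. drive_tool: Moves the arm, as the interface text tells. Its arguments: {"type":"object","properties":{"targets":{"type":"array","items":{"type":"array","items":{"type":"number"}}},"grip_force":{"type":"number"}},"required":["targets"]}

```bash
mkdir -p pics
cat > h.py <<'E'
import numpy as np, cv2
from station import sensors, vision, finish_job, arm
def cam(n):
    m=vision.camera_model(n); R=cv2.Rodrigues(np.array(m["rvec"],float))[0]
    return np.array(m["K"],float),R,np.array(m["tvec"],float).ravel()
def ray(n,uv,z):
    K,R,t=cam(n); c=-R.T@t
    uv=np.atleast_2d(np.array(uv,float))
    d=(R.T@np.linalg.inv(K)@np.c_[uv,np.ones(len(uv))].T).T
    return c+d*((z-c[2])/d[:,2])[:,None]
def proj(n,P):
    K,R,t=cam(n); q=(K@(R@np.atleast_2d(P).T+t[:,None])).T
    return q[:,:2]/q[:,2:]
def snap(n,f):
    im=vision.get_image(n); cv2.imwrite('pics/'+f+'.png',im[:,:,::-1]); return im
E
python3 - <<'E'
from h import *
for n in("top","scene"):
    snap(n,n+'0'); K,R,t=cam(n); print(n,K[0,0],-R.T@t); print(R.round(2))
s=sensors.get_state(); print(s); print([a for a in dir(arm) if a[0]!='_'])
E
```

```text
top 381.5539851468484 [0.3936984  0.01653918 1.21764592]
[[ 0.01 -1.   -0.  ]
 [-1.   -0.01 -0.1 ]
 [ 0.1   0.   -1.  ]]
scene 390.21639023579144 [ 1.38268445 -0.46651763  0.75329296]
[[ 0.49  0.87  0.  ]
 [ 0.5  -0.28 -0.82]
 [-0.72  0.4  -0.57]]
{'time': 0.1, 'q': array([ 6.33700027e+01,  1.22231684e+01, -2.00239957e+00,  7.58322243e+01,
        7.96926011e-04,  8.99998184e+01]), 'dq': array([-0.05869233, -0.08927795,  0.02640138, -0.02633732, -0.15398035,
        0.07537554]), 'tau': array([ 5.96966470e-05, -6.87243176e+01,  4.87805307e+01,  1.22091561e-02,
        1.12336152e-04, -4.78907314e-07]), 'tcp_pos': array([0.22396659, 0.44667714, 0.20977089]), 'eef_rot': array([[-8.93921104e-01,  4.48224100e-01, -4.64545252e-04],
       [ 4.48224341e-01,  8.93920656e-01, -8.95432491e-04],
       [ 1.39121735e-05, -1.00866649e-03, -9.99999491e-01]]), 'ft_force': array([ 0.59636582, -0.34392715, -0.79711707]), 'moment': array([ 0.00990103, -0.01738348, -0.03539054]), 'gripper_force': 0.0, 'grip_width': 0.08548656421929024}
['MotionError', 'grasp_offset']
```

View pics/top0.png

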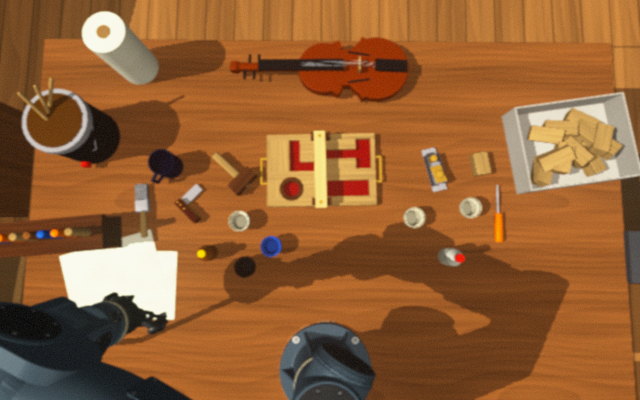

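View pics/scene0.png

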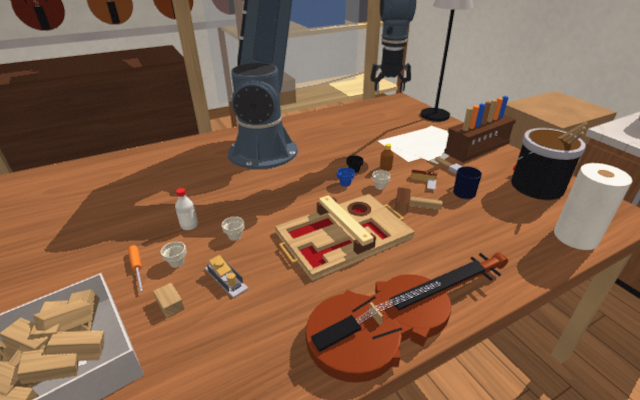

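The top view shows the tray centred near (322,170) with the bar at (320,168). The plane is at (434,170), the mallet at (233,173) and the square at (188,203). White cups are at (238,221), (414,217) and (471,207). The blue and black cups at (271,246) and (245,267) are decoys. The scene view shows the same layout. I'll zoom in next.

Run:
```python
import cv2,numpy as np
im=cv2.imread('pics/top0.png')
a=cv2.resize(im[125:240,130:290],None,fx=5,fy=5,interpolation=cv2.INTER_CUBIC)
b=cv2.resize(im[125:240,255:415],None,fx=5,fy=5,interpolation=cv2.INTER_CUBIC)
cv2.imwrite('pics/cA.png',a);cv2.imwrite('pics/cB.png',b)
c=cv2.resize(im[130:240,380:510],None,fx=5,fy=5,interpolation=cv2.INTER_CUBIC)
cv2.imwrite('pics/cC.png',c)
```

```text
(no output)
```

View pics/cA.png

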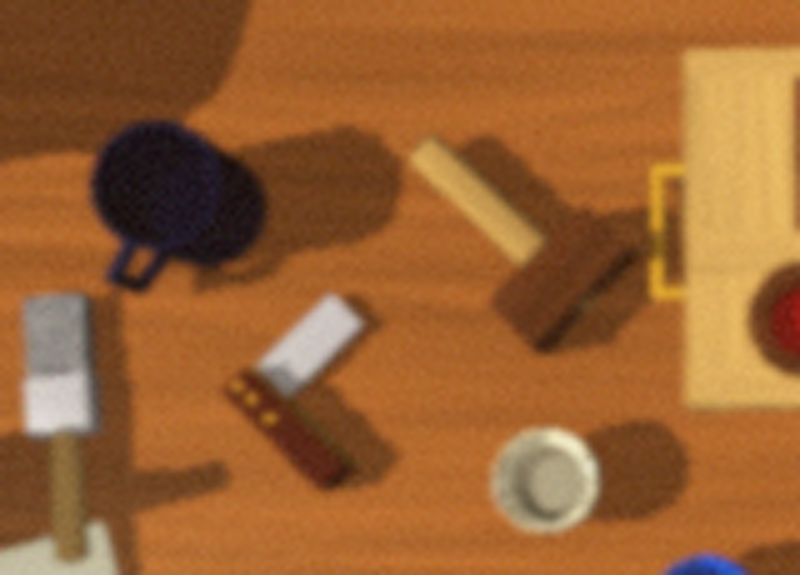

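View pics/cB.png

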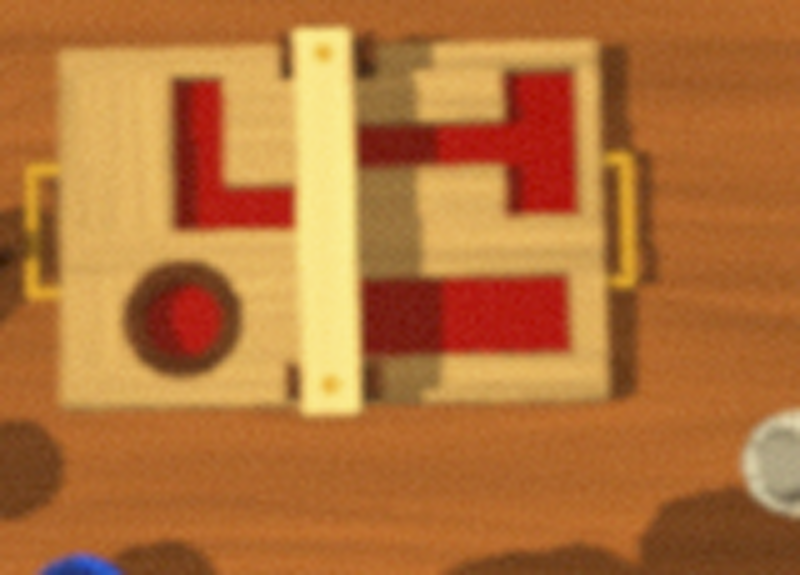

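View pics/cC.png

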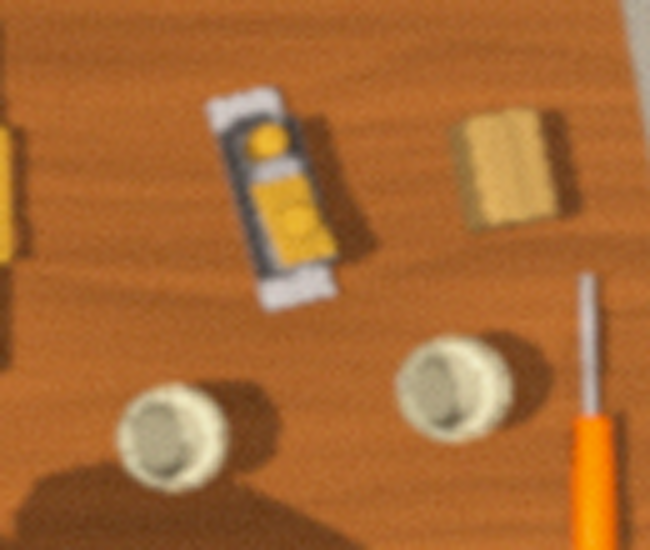

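The crops show these positions in full-picture pixels:
- **Square:** stock from (179,202) to (197,220), with the blade pointing up-right to (198,187).
- **Mallet:** handle end at (215,155), head near (242,182).
- **Tray board:** corners at about (267,135), (375,133), (377,205) and (267,207).
- **Plane:** from (429,151) to (440,188).
- **Cup rims:** (239,221), (414,217) and (471,208), all upright.

```bash
cat > m.py <<'E'
from h import *
def comps(mask,box,amin=15,close=0):
    x0,y0,x1,y1=box; m=np.zeros_like(mask); m[y0:y1,x0:x1]=mask[y0:y1,x0:x1]
    if close: m=cv2.morphologyEx(m,cv2.MORPH_CLOSE,np.ones((close,close),np.uint8))
    n,l,s,c=cv2.connectedComponentsWithStats(m)
    return [(s[i,4],c[i],(l==i).astype(np.uint8)) for i in np.argsort(-s[1:,4])+1 if s[i,4]>=amin]
def up(im,k=4): return cv2.resize(im,None,fx=k,fy=k,interpolation=cv2.INTER_CUBIC)
def dn(p,k=4): return (np.array(p,float)+.5)/k-.5
def hsv(im): return cv2.cvtColor(im,cv2.COLOR_RGB2HSV)
def rect(n,mask4,z):
    c=max(cv2.findContours(mask4,cv2.RETR_EXTERNAL,cv2.CHAIN_APPROX_NONE)[0],key=cv2.contourArea)
    P=ray(n,dn(c[:,0,:]),z)[:,:2]*1000
    r=cv2.minAreaRect(P.astype(np.float32)); return r,P
def obj(n,im,lo,hi,box,z,close=0):
    I=hsv(up(im)); m=cv2.inRange(I,np.array(lo),np.array(hi))//255
    b=[4*v for v in box]; cc=comps(m,b,60,close)
    if not cc: return None
    r,P=rect(n,cc[0][2],z)
    cen=ray(n,dn(cc[0][1]),z)[0,:2]*1000
    return r,cen,cc[0][0]
def ts(*a):
    for x in a: print(x)
E
python3 - <<'E'
from m import *
im=cv2.imread('pics/top0.png')[:,:,::-1].copy(); H=hsv(im)
for n,p in dict(tray=(275,150),trayR=(370,190),bar=(320,160),red=(355,187),redsh=(335,187),table=(260,215),handle=(224,164),head=(242,178),stock=(192,212),blade=(193,191),sole=(428,150),sole2=(439,187),cup=(408,217),cupin=(411,216),shadowtab=(265,216),shtr=(332,170),cap=(437,170)).items():
    print(n,im[p[1],p[0]],H[p[1],p[0]])
E
```

```text
tray [223 177  93] [ 19 149 223]
trayR [214 162  85] [ 18 154 214]
bar [249 230 136] [ 25 116 249]
red [178  28  13] [  3 236 178]
redsh [120  31  16] [  4 221 120]
table [114  66  32] [ 12 183 114]
handle [202 159  88] [ 19 144 202]
head [100  54  24] [ 12 194 100]
stock [88 40 18] [  9 203  88]
blade [208 198 193] [ 10  18 208]
sole [203 197 192] [ 14  14 203]
sole2 [207 196 192] [  8  18 207]
cup [175 162 130] [ 21  66 175]
cupin [176 163 130] [ 22  67 176]
shadowtab [111  61  28] [ 12 191 111]
shtr [151 115  60] [ 18 154 151]
cap [208 158  47] [ 21 197 208]
```

Run:
```python
from m import *
im=cv2.imread('pics/top0.png')[:,:,::-1].copy()
I=hsv(up(im))
# tray outline
m=cv2.inRange(I,(15,90,110),(30,175,255))|cv2.inRange(I,(0,210,80),(7,255,255))
c=comps(m//255,[4*v for v in(262,124,385,212)],60,25)[0][2]
c=cv2.morphologyEx(c,cv2.MORPH_OPEN,np.ones((61,61),np.uint8)) # drop handles
r,P=rect('top',c,.024); print('tray@.024',r, r[1])
for side in range(1): 
    pass
# fit edges: left/right/near edges
b=obj('top',im,(20,60,225),(32,140,255),(300,124,340,215),.066); print('bar',b)
print('red',[ (a,ray('top',dn(q),.024)[0].round(4)) for a,q,_ in comps(cv2.inRange(I,(0,205,60),(7,255,255))//255,[4*v for v in(262,124,385,212)],60)])
print('handle',obj('top',im,(16,110,150),(24,165,255),(205,145,242,182),.034))
print('blade',obj('top',im,(0,0,150),(60,60,255),(180,180,206,206),.012))
print('sole',[ (a,ray('top',dn(q),.008)[0].round(4)) for a,q,_ in comps(cv2.inRange(I,(0,0,150),(60,40,255))//255,[4*v for v in(418,140,452,196)],60)])
mm=cv2.inRange(I,(0,0,20),(255,90,255))|cv2.inRange(I,(19,150,120),(30,255,255))
pl=comps(mm//255,[4*v for v in(418,140,452,196)],60,9)[0][2]; print('plane',rect('top',pl,.012)[0])
for nm,b in dict(A=(222,205,254,238),B=(398,200,430,234),C=(455,192,486,224)).items():
    q=comps(cv2.inRange(I,(10,15,90),(45,100,255))//255,[4*v for v in b],60,9)[0][2]
    r,P=rect('top',q,.05); (x,y),R=cv2.minEnclosingCircle(P.astype(np.float32)); print('cup',nm,x,y,R,r)
```

```text
tray@.024 ((614.43603515625, 17.705703735351562), (236.712646484375, 350.3915710449219), 1.5722694396972656) (236.712646484375, 350.3915710449219)
bar (((609.5315551757812, 23.818817138671875), (237.78456115722656, 40.23329162597656), 1.8334746360778809), array([607.56589722,  21.79116931]), np.int32(13748))
red [(np.int32(8691), array([ 0.5565, -0.0684,  0.024 ])), (np.int32(8583), array([ 0.6672, -0.0911,  0.024 ])), (np.int32(5310), array([0.6479, 0.0914, 0.024 ])), (np.int32(2727), array([0.5522, 0.1096, 0.024 ]))]
handle (((625.064453125, 320.785888671875), (101.07793426513672, 22.596290588378906), 47.27661895751953), array([624.84562249, 320.59481882]), np.int32(3357))
blade (((535.2823486328125, 427.79461669921875), (28.73796272277832, 63.87648391723633), 46.61833572387695), array([537.82213153, 426.26382523]), np.int32(2544))
sole [(np.int32(1229), array([ 0.5642, -0.36  ,  0.008 ])), (np.int32(916), array([ 0.6797, -0.3285,  0.008 ])), (np.int32(344), array([ 0.6403, -0.3486,  0.008 ]))]
plane ((621.4535522460938, -346.9968566894531), (141.92002868652344, 56.352535247802734), 14.536308288574219)
cup A 448.33331298828125 266.9076232910156 32.723514556884766 ((448.4609680175781, 266.04730224609375), (63.4909782409668, 62.48460006713867), 65.04061889648438)
cup B 463.6332092285156 -269.37664794921875 34.0286865234375 ((463.84027099609375, -268.38128662109375), (65.77141571044922, 63.063995361328125), 88.9706802368164)
cup C 495.97076416015625 -442.16510009765625 34.82135009765625 ((495.866455078125, -442.2774963378906), (61.369266510009766, 68.45951843261719), 15.629667282104492)
```

```bash
cat > p.py <<'E'
from h import *
def plan(*calls):
    """calls: lists of (x,y,z mm, tool-y angle deg); prints rows relative to the start of each call"""
    s=sensors.get_state(); p=np.array(s["tcp_pos"])*1000; R=s["eef_rot"]
    a=np.degrees(np.arctan2(R[1,1],R[0,1])); print('now',p.round(1),round(a,2),'q',s['q'].round(0),'t',round(s['time'],1),'w',round(s['grip_width'],4),'tilt',np.degrees([R[0,2],R[1,2]]).round(2))
    for c in calls:
        out=[]
        for w in c:
            q=np.array(w[:3],float); b=w[3]; d=(b-a+90)%180-90 if len(w)<5 else b-a
            y=np.radians(a); Y=np.array([np.cos(y),np.sin(y),0]); Z=np.array([0,0,-1.]); X=np.cross(Y,Z)
            v=(q-p)/10; out.append([0,0,round(-d,1)]+[round(float(v@e),2) for e in(X,Y,Z)])
            last=(q,a+d)
        p,a=last; print(*out,sep='\n'); print('--')
E
python3 - <<'E'
from p import *
plan([(610,23,130,91.8)],[(610,23,36,91.8)],[(610,23,120,91.8),(466,20,120,2),],[(466,20,0+8,2)])
E
```

```text
now [224.  446.7 209.8] 63.37 q [63. 12. -2. 76.  0. 90.] t 0.1 w 0.0855 tilt [-0.03 -0.05]
[0, 0, np.float64(-28.4), -53.5, -20.57, 7.98]
--
[0, 0, np.float64(-0.0), 0.0, 0.0, 9.4]
--
[0, 0, np.float64(-0.0), 0.0, 0.0, -8.4]
[0, 0, np.float64(89.8), 14.4, 0.15, -8.4]
--
[0, 0, np.float64(-0.0), 0.0, 0.0, 11.2]
--
```

>>> drive_tool --pt "0 0 -28.4 -53.5 -20.57 4 1" --pt "0 0 -28.4 -53.5 -20.57 4 1" --pt "0 0 -28.4 -53.5 -20.57 4 1" --pt "0 0 -28.4 -53.5 -20.57 4 1" --pt "0 0 -28.4 -53.5 -20.57 7.98 1" --pt "0 0 -28.4 -53.5 -20.57 7.98 1" --pt "0 0 -28.4 -53.5 -20.57 7.98 1" --pt "0 0 -28.4 -53.5 -20.57 7.98 1" --pt "0 0 -28.4 -53.5 -20.57 7.98 1" --pt "0 0 -28.4 -53.5 -20.57 7.98 1" --grip_force 50

```text
time: 1.35
tcp_pos: [0.6111, 0.0207, 0.1291]
eef_rot: [[-1.0, -0.029, -0.001], [-0.029, 1.0, -0.0], [0.001, -0.0, -1.0]]
ft_force: [-0.2, 0.3, -0.8]
grip_width: 0.0854
gripper_force: 0.0
```

>>> drive_tool --pt "0 0 0 0 0 0 1" --pt "0 0 0 0 0 3 1" --pt "0 0 0 0 0 6 1" --pt "0 0 0 0 0 9.4 1" --pt "0 0 0 0 0 9.4 1" --pt "0 0 0 0 0 9.4 0" --pt "0 0 0 0 0 9.4 0" --pt "0 0 0 0 0 9.4 0" --pt "0 0 0 0 0 9.4 0" --pt "0 0 0 0 0 9.4 0"

```text
time: 2.6
tcp_pos: [0.611, 0.0217, 0.0381]
eef_rot: [[-1.0, -0.03, 0.002], [-0.03, 1.0, -0.003], [-0.002, -0.003, -1.0]]
ft_force: [-2.6, -10.8, 13.6]
grip_width: 0.034
gripper_force: 49.4
```

>>> drive_tool --pt "0 0 0 0 0 -2 0" --pt "0 0 0 0 0 -5 0" --pt "0 0 0 0 0 -8.4 0" --pt "0 0 0 0 0 -8.4 0" --pt "0 0 20 4 0.05 -8.4 0" --pt "0 0 40 8 0.1 -8.4 0" --pt "0 0 60 12 0.15 -8.4 0" --pt "0 0 80 14.4 0.15 -8.4 0" --pt "0 0 89.8 14.4 0.15 -8.4 0" --pt "0 0 89.8 14.4 0.15 -8.4 0"

```text
time: 3.85
tcp_pos: [0.4656, 0.0203, 0.1201]
eef_rot: [[-0.453, 0.891, -0.0], [0.891, 0.453, -0.0], [0.0, -0.0, -1.0]]
ft_force: [-0.5, 0.6, -1.0]
grip_width: 0.0341
gripper_force: 51.3
```

Run:
```python
from p import *
plan([(466,20,30,1.8),(466,20,10,1.8)])
snap('top','top1'); snap('scene','scene1')
```

```text
now [465.6  20.3 120.1] 26.96 q [  2.  10. -17.  62.  -0.  66.] t 3.9 w 0.0341 tilt [-0.01 -0.  ]
[0, 0, np.float64(25.2), -0.04, 0.02, 9.01]
[0, 0, np.float64(25.2), -0.04, 0.02, 11.01]
--
```

>>> drive_tool --pt "0 0 12 0 0 2 0" --pt "0 0 22 0 0 5 0" --pt "0 0 25.2 0 0 8 0" --pt "0 0 25.2 0 0 10.5 0" --pt "0 0 25.2 0 0 11.5 0" --pt "0 0 25.2 0 0 11.8 0" --pt "0 0 25.2 0 0 11.8 0" --pt "0 0 25.2 0 0 11.8 0.6" --pt "0 0 25.2 0 0 11.8 0.6" --pt "0 0 25.2 0 0 11.8 0.8"

```text
time: 5.2
tcp_pos: [0.4569, 0.02, -0.0003]
eef_rot: [[-0.037, 0.999, -0.016], [0.999, 0.037, -0.001], [0.0, -0.016, -1.0]]
ft_force: [-45.7, -1.0, -11.0]
grip_width: 0.0668
gripper_force: 21.0
```

>>> drive_tool --pt "0 0 0 0 0 -2 0.8" --pt "0 0 0 0 0 -6 0.9" --pt "0 0 0 -2 0 -12 1" --pt "0 0 0 -8 20 -15 1" --pt "0 0 0 -8 20 -15 1" --pt "0 0 0 -8 20 -15 1" --pt "0 0 0 -8 20 -15 1" --pt "0 0 0 -8 20 -15 1" --pt "0 0 0 -8 20 -15 1" --pt "0 0 0 -8 20 -15 1"

```text
time: 6.45
tcp_pos: [0.6683, -0.052, 0.1529]
eef_rot: [[-0.037, 0.999, 0.0], [0.999, 0.037, -0.0], [-0.0, 0.0, -1.0]]
ft_force: [0.1, -0.1, 0.6]
grip_width: 0.0853
gripper_force: 0.0
```

Run:
```python
from p import *
plan([(621.5,-344.5,110,-75)],[(621.5,-344.5,13,-75)])
```

```text
now [668.3 -52.  152.9] 2.13 q [-4. 34. 22. 78. -0. 83.] t 6.5 w 0.0853 tilt [ 0.01 -0.  ]
[0, 0, np.float64(77.1), -29.06, -5.77, 4.29]
--
[0, 0, np.float64(-0.0), 0.0, 0.0, 9.7]
--
```

>>> drive_tool --pt "0 0 77.1 -29.06 -5.77 4.29 1" --pt "0 0 77.1 -29.06 -5.77 4.29 1" --pt "0 0 77.1 -29.06 -5.77 4.29 1" --pt "0 0 77.1 -29.06 -5.77 4.29 1" --pt "0 0 77.1 -29.06 -5.77 4.29 1" --pt "0 0 77.1 -29.06 -5.77 4.29 1" --pt "0 0 77.1 -29.06 -5.77 4.29 1" --pt "0 0 77.1 -29.06 -5.77 4.29 1" --pt "0 0 77.1 -29.06 -5.77 4.29 1" --pt "0 0 77.1 -29.06 -5.77 4.29 1"

```text
time: 7.7
tcp_pos: [0.622, -0.3446, 0.1097]
eef_rot: [[0.965, 0.262, 0.0], [0.262, -0.965, -0.0], [0.0, 0.0, -1.0]]
ft_force: [-0.3, 0.2, 0.2]
grip_width: 0.085
gripper_force: 0.0
```

```bash
cat > tray.py <<'E'
from m import *
def edges(im):
    I=hsv(up(im)); 
    red=cv2.inRange(I,(0,205,60),(7,255,255))//255
    for a,q,mk in comps(red,[4*v for v in(262,124,385,212)],60):
        r,P=rect('top',mk,.024); r2,_=rect('top',mk,.010)
        print('red',a,'@24',np.round(r[0],1),np.round(r[1],1),round(r[2],1),'@10',np.round(r2[0],1))
E
python3 - <<'E'
from tray import *
im=snap('top','top2'); edges(im)
I=hsv(up(im))
I0=up(im)
b=cv2.resize(im[125:240,255:415],None,fx=5,fy=5,interpolation=cv2.INTER_CUBIC)
cv2.imwrite('pics/cB2.png',b[:,:,::-1])
print(sensors.get_state()['tcp_pos'])
E
```

```text
red 9598 @24 [556.  -61.7] [ 45.7 137.8] 2.2 @10 [557.9 -62.6]
red 9043 @24 [667.8 -62.8] [ 88.3 146. ] 0.5 @10 [671.1 -63.7]
red 5878 @24 [659.   71.6] [93.2 88.8] 1.3 @10 [662.1  72.2]
red 2687 @24 [552.  110.2] [46.4 48.1] 43.0 @10 [553.9 111.3]
[ 0.62206372 -0.34458224  0.10964854]
```

View pics/cB2.png

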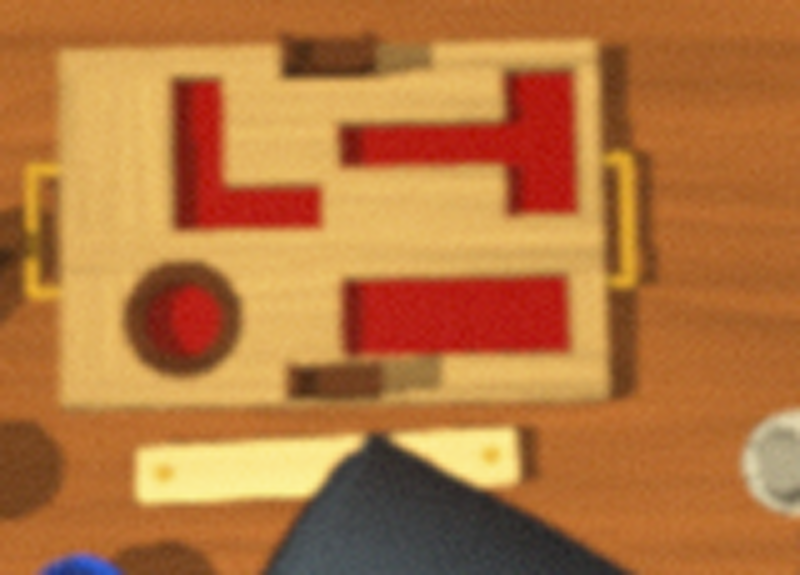

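The bar lies free in front of the tray, from about (283,220) to (358,214). All pockets are now uncovered. I'll measure their rims more exactly.

Run:
```python
from m import *
im=cv2.imread('pics/top2.png')[:,:,::-1].copy()
U=up(im,8); G=cv2.GaussianBlur(U[:,:,1],(0,0),2); R=U[:,:,0].astype(int)
# red vs wood: G below mid, but not brown saddles (R-G large)
m=((G<103)&(R-G>45)).astype(np.uint8)
for a,q,mk in comps(m,[8*v for v in(262,124,385,212)],600):
    c=max(cv2.findContours(mk,cv2.RETR_EXTERNAL,cv2.CHAIN_APPROX_NONE)[0],key=cv2.contourArea)[:,0,:]
    for z in(.024,.010):
        P=ray('top',dn(c,8),z)[:,:2]*1000; r=cv2.minAreaRect(P.astype(np.float32))
        print(a,z,np.round(r[0],1),np.round(r[1],1),round(r[2],2))
# board edges: left, right, far, near by R channel crossing
def cross(v,lev):
    i=[k for k in range(len(v)-1) if (v[k]-lev)*(v[k+1]-lev)<=0]
    return [k+(lev-v[k])/(v[k+1]-v[k]+1e-9) for k in i]
g=im[:,:,1].astype(float)
def fit(pts):
    pts=np.array(pts); 
    P=ray('top',pts,.024)[:,:2]*1000
    vx,vy,x,y=cv2.fitLine(P.astype(np.float32),cv2.DIST_HUBER,0,.01,.01).ravel(); return vx,vy,P.mean(0)
L=[(cross(g[r,262:275],120)[-1]+262,r) for r in list(range(139,154))+list(range(190,203))]
Rr=[(cross(g[r,368:384],115)[0]+368,r) for r in list(range(138,150))+list(range(185,202))]
F=[(c,cross(g[127:139,c],120)[-1]+127) for c in list(range(272,308))+list(range(345,370))]
N=[(c,cross(g[197:213,c],115)[0]+197) for c in list(range(272,308))+list(range(350,370))]
for n,p in dict(L=L,R=Rr,F=F,N=N).items():
    vx,vy,mn=fit(p); print(n,mn.round(1),round(np.degrees(np.arctan2(vy,vx)),2))
```

```text
48692 0.024 [544.9 -53.2] [ 72.3 159.3] 2.54
48692 0.01 [546.7 -54. ] [ 73.2 161.2] 2.54
46246 0.024 [631.9 -56.1] [263.7 259.8] 0.49
46246 0.01 [634.7 -56.9] [266.7 262.8] 0.49
43606 0.024 [666.3 -62.3] [ 93.9 151.4] 2.57
43606 0.01 [669.5 -63.2] [ 95.  153.2] 2.57
29275 0.024 [659.8  72.7] [98.  93.9] 1.92
29275 0.01 [663.   73.4] [99.2 95. ] 1.92
23442 0.024 [553.9 111.6] [70.4 70.8] 29.79
23442 0.01 [555.8 112.8] [71.2 71.7] 29.79
8288 0.024 [732.9  21.1] [34.7 81.7] 3.42
8288 0.01 [736.8  21.1] [35.2 82.7] 3.42
5300 0.024 [736.7 161.5] [20.5 95.8] 9.07
5300 0.01 [740.8 163.2] [20.8 97. ] 9.07
3111 0.024 [ 618.2 -159.7] [67.9  9.2] 1.29
3111 0.01 [ 620.8 -161.8] [68.7  9.3] 1.29
2845 0.024 [608.4 197.4] [65.8 10.9] 2.54
2845 0.01 [611.  199.5] [66.6 11.1] 2.54
908 0.024 [535.6 199.2] [23.5  9.5] 1.38
908 0.01 [537.3 201.3] [23.7  9.6] 1.38
744 0.024 [484.6 196.2] [11.4 13.1] 0.51
744 0.01 [485.7 198.3] [11.5 13.2] 0.51
718 0.024 [737.   81.8] [ 7.6 36.5] 11.24
718 0.01 [741.   82.5] [ 7.7 36.9] 11.24
710 0.024 [553.4 199.4] [13.2  9.9] 1.33
710 0.01 [555.3 201.5] [13.4 10. ] 1.33
611 0.024 [ 485.2 -108.3] [ 7.1 14.9] 0.51
611 0.01 [ 486.2 -109.8] [ 7.2 15.1] 0.51
L [613.7 193.1] 1.58
R [ 606.  -141.2] -1.13
F [731.9  30.6] -88.44
N [502.5  36.8] -88.52
```

Run:
```python
from m import *
im=cv2.imread('pics/top2.png')[:,:,::-1].copy(); g=cv2.GaussianBlur(im[:,:,1].astype(np.float32),(0,0),.5).astype(float)
C=np.array([617.5,21.1]); a=np.radians(1.55); T=np.array([[np.cos(a),np.sin(a)],[-np.sin(a),np.cos(a)]])
def edge(o,c,rng):
    out=[]
    for r in rng:
        k=np.arange(-4,5)+round(c)
        v=g[r,k] if o=='v' else g[k,r]
        lo,hi=np.sort(v)[1],np.sort(v)[-2]; lev=(lo+hi)/2
        x=[k[i]+(lev-v[i])/(v[i+1]-v[i]) for i in range(8) if (v[i]-lev)*(v[i+1]-lev)<0]
        x=min(x,key=lambda q:abs(q-c)); out.append((x,r) if o=='v' else (r,x))
    res=[]
    for z in(.024,.010):
        P=(ray('top',out,z)[:,:2]*1000-C)@T.T; res.append(np.median(P[:,1 if o=='v' else 0]).round(1))
    return res
R=lambda a,b:list(range(a,b))
for n,e in dict(plane_near=('h',195.6,R(328,366)),plane_far=('h',180.4,R(328,366)),plane_in=('v',323.7,R(184,193)),plane_out=('v',368.3,R(184,193)),
 mal_hnear=('h',157.7,R(328,353)),mal_hfar=('h',149.8,R(328,353)),mal_in=('v',323,R(151,157)),mal_out=('v',370,R(142,166)),mal_headin=('v',356.5,R(141,147)+R(161,166)),mal_near=('h',167.3,R(359,368)),mal_far=('h',139.2,R(359,368)),
 sq_left=('v',290,R(144,168)),sq_bladeR=('v',299,R(144,158)),sq_far=('h',140.8,R(292,297)),sq_sfar=('h',162,R(303,316)),sq_near=('h',170.5,R(292,317)),sq_right=('v',319,R(164,169))).items():
    print(n,edge(*e))
# ring
U=up(im,8); m=((U[:,:,1]<95)).astype(np.uint8)
mk=comps(m,[8*v for v in(276,174,306,203)],600)[0][2]
r,P=rect('top',mk*0+mk,.027)
c=max(cv2.findContours(mk,cv2.RETR_EXTERNAL,cv2.CHAIN_APPROX_NONE)[0],key=cv2.contourArea)[:,0,:]
P=ray('top',dn(c,8),.027)[:,:2]*1000; (x,y),(w,h),_=cv2.fitEllipse(P.astype(np.float32)); print('ring',x,y,w,h,(np.array([x,y])-C)@T.T)
```

```text
plane_near [np.float64(-87.5), np.float64(-85.9)]
plane_far [np.float64(-39.0), np.float64(-36.9)]
plane_in [np.float64(-8.8), np.float64(-9.0)]
plane_out [np.float64(-151.8), np.float64(-153.6)]
mal_hnear [np.float64(33.3), np.float64(36.3)]
mal_hfar [np.float64(60.4), np.float64(63.8)]
mal_in [np.float64(-9.3), np.float64(-9.4)]
mal_out [np.float64(-159.4), np.float64(-161.3)]
mal_headin [np.float64(-114.9), np.float64(-116.2)]
mal_near [np.float64(1.0), np.float64(3.6)]
mal_far [np.float64(93.9), np.float64(97.6)]
sq_left [np.float64(96.8), np.float64(97.9)]
sq_bladeR [np.float64(65.1), np.float64(65.9)]
sq_far [np.float64(92.2), np.float64(95.9)]
sq_sfar [np.float64(21.8), np.float64(24.7)]
sq_near [np.float64(-5.3), np.float64(-2.7)]
sq_right [np.float64(3.4), np.float64(3.4)]
ring 552.543701171875 110.9510726928711 69.96265411376953 70.40052795410156 [-62.5021224  91.5752189]
```

>>> drive_tool --pt "0 0 0 0 0 3 1" --pt "0 0 0 0 0 6 1" --pt "0 0 0 0 0 9 1" --pt "0 0 0 0 0 9.7 1" --pt "0 0 0 0 0 9.7 1" --pt "0 0 0 0 0 9.7 0" --pt "0 0 0 0 0 9.7 0" --pt "0 0 0 0 0 9.7 0" --pt "0 0 0 0 0 9.7 0" --pt "0 0 0 0 0 9.7 0" --grip_force 80

```text
time: 9.0
tcp_pos: [0.6225, -0.3451, 0.0137]
eef_rot: [[0.966, 0.259, 0.001], [0.259, -0.966, -0.001], [0.001, 0.001, -1.0]]
ft_force: [-1.7, 0.9, 8.6]
grip_width: 0.0306
gripper_force: 78.5
```

>>> drive_tool --pt "0 0 0 0 0 -1 0" --pt "0 0 0 0 0 -3 0" --pt "0 0 0 0 0 -5 0" --pt "0 0 0 0 0 -7 0" --pt "0 0 0 0 0 -9 0" --pt "0 0 0 0 0 -9 0" --pt "0 0 0 0 0 -9 0" --pt "0 0 0 0 0 -9 0" --pt "0 0 0 0 0 -9 0" --pt "0 0 0 0 0 -9 0"

```text
time: 10.25
tcp_pos: [0.6219, -0.3447, 0.1022]
eef_rot: [[0.966, 0.259, -0.0], [0.259, -0.966, 0.0], [-0.0, -0.0, -1.0]]
ft_force: [0.2, -0.2, -5.4]
grip_width: 0.0304
gripper_force: 79.8
```

```bash
cat >> p.py <<'E'
C=np.array([617.5,21.1]); YAW=1.55; _a=np.radians(YAW); T=np.array([[np.cos(_a),np.sin(_a)],[-np.sin(_a),np.cos(_a)]])
def tw(x,y): return tuple(C+T.T@np.array([x,y]))
E
python3 - <<'E'
from p import *
x,y=tw(-62.2,-81.2); print(x,y)
plan([(x,y,100,1.55)],[(x,y,40,1.55)])
E
```

```text
557.5191624099732 -61.752755669312684
now [ 621.9 -344.7  102.2] -74.99 q [-29.  40.  26.  75.   0. 136.] t 10.2 w 0.0304 tilt [-0.02  0.01]
[0, 0, np.float64(-76.5), 1.11, -29.0, 0.22]
--
[0, 0, np.float64(-0.0), 0.0, 0.0, 6.0]
--
```

Run:
```python
from h import *
im=snap('scene','s3'); x,y=proj('scene',[.622,-.345,.12])[0].round().astype(int); print(x,y)
c=im[y-60:y+60,x-70:x+70]; cv2.imwrite('pics/s3c.png',cv2.resize(c,None,fx=5,fy=5,interpolation=cv2.INTER_CUBIC)[:,:,::-1])
```

```text
219 244
```

View pics/s3c.png

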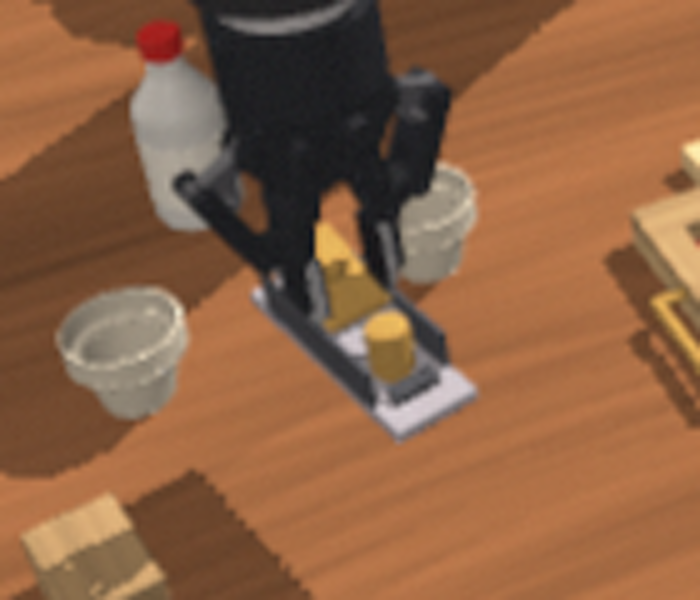

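The crop shows the plane held by its brass lever cap, with the fingers between the cheeks. It hangs level and is lifted clear. I'll measure how it sits in the hand from the top camera.

Run:
```python
from m import *
im=snap('top','top3'); I=hsv(up(im))
s=sensors.get_state(); p=s['tcp_pos']*1000; print(p)
z=.008+.0885
u=proj('top',[.622,-.345,z])[0].round(); print(u)
b=[int(4*(u[0]-22)),int(4*(u[1]-32)),int(4*(u[0]+22)),int(4*(u[1]+32))]
cs=comps(cv2.inRange(I,(0,0,140),(60,45,255))//255,b,60)
for a,q,mk in cs[:5]:
    r,P=rect('top',mk,z); print(a,ray('top',dn(q),z)[0].round(4)[:2]*1000,np.round(r[0],1),np.round(r[1],1),round(r[2],1))
x0,y0=int(u[0]-40),int(u[1]-40)
cv2.imwrite('pics/c3.png',cv2.resize(im[y0:y0+80,x0:x0+80],None,fx=7,fy=7,interpolation=cv2.INTER_CUBIC)[:,:,::-1])
```

```text
[ 621.99601271 -344.77170506  102.37172832]
[443. 163.]
1225 [ 678.5 -327.2] [ 677. -328.] [20.8 43.9] 14.7
266 [ 637.  -339.9] [ 638.1 -340.4] [ 9.4 22.8] 23.8
```

View pics/c3.png

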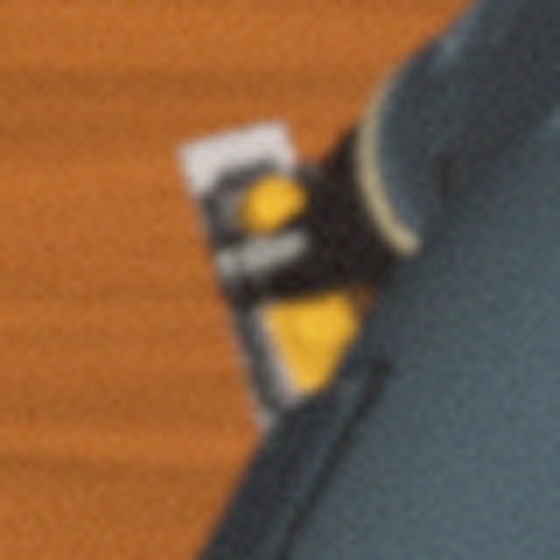

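The crop shows the plane in the hand, with its far sole end clear at about (433,142) and no tilt. I'll check the camera-to-arm offset on the earlier picture of the held bar.

Run:
```python
from m import *
im=cv2.imread('pics/top1.png')[:,:,::-1].copy(); I=hsv(up(im)); z=.148
p=np.array([465.6,20.3]); a=np.radians(26.96); Y=np.array([np.cos(a),np.sin(a)]); X=np.array([-Y[1],Y[0]])
u=proj('top',[.4656,.0203,z])[0]; print(u)
m=cv2.inRange(I,(18,40,190),(34,150,255))//255
b=[int(4*(u[0]-60)),int(4*(u[1]-50)),int(4*(u[0]+60)),int(4*(u[1]+50))]
for q in comps(m,b,200)[:4]:
    c=max(cv2.findContours(q[2],cv2.RETR_EXTERNAL,cv2.CHAIN_APPROX_NONE)[0],key=cv2.contourArea)[:,0,:]
    P=ray('top',dn(c),z)[:,:2]*1000-p; l=P@Y; k=P@X
    print(q[0],'along',k.min().round(1),k.max().round(1),'lat',np.percentile(l,[2,98]).round(1))
    for lo in range(-130,131,20):
        s=(k>lo)&(k<lo+20)
        if s.sum()>15: print(lo,l[s].min().round(1),l[s].max().round(1))
```

```text
[319.50988945 213.52418968]
6376 along 39.6 119.6 lat [ 76.2 193. ]
30 165.9 185.2
50 132.6 195.1
70 90.9 192.1
90 75.0 147.5
110 79.7 107.3
3243 along -200.5 -149.4 lat [-2.2 62.7]
```

```bash
cat >> h.py <<'E'
def tri(ut,us):
    Ps=[]
    for n in("top","scene"):
        K,R,t=cam(n); Ps.append(K@np.c_[R,t])
    X=cv2.triangulatePoints(Ps[0],Ps[1],np.array(ut,float).T,np.array(us,float).T); X=(X[:3]/X[3]).T
    return X*1000,[proj("top",X)-ut,proj("scene",X)-us]
E
python3 - <<'E'
from h import *
d=lambda p,k:(np.array(p)+.5)/k-.5
ut=d([(180,150),(288,124)],7)+[403,123]; us=d([(475,390),(402,437)],5)+[149,184]
X,e=tri(ut,us); print(X.round(1),np.round(e,1)); print(np.linalg.norm(X[0]-X[1]))
E
```

```text
[[ 681.4 -305.9   91.9]
 [ 694.2 -349.2   92.7]] [[[ 0.4  0.1]
  [-0.7 -0.3]]

 [[ 0.5  0. ]
  [-0.9 -0.1]]]
45.180464786373015
```

Run:
```python
from p import *
x,y=tw(-62.2,-79.9); print(x,y)
plan([(x,y,100,1.55)],[(x,y,38,1.55)])
```

```text
557.4839983150132 -60.45323133848019
now [ 622.  -344.8  102.4] -74.99 q [-29.  40.  26.  75.   0. 136.] t 10.3 w 0.0304 tilt [-0.01  0.01]
[0, 0, np.float64(-76.5), 1.13, -29.13, 0.24]
--
[0, 0, np.float64(0.0), 0.0, 0.0, 6.2]
--
```

>>> drive_tool --pt "0 0 -8 0.1 -3 0.2 0" --pt "0 0 -18 0.3 -7 0.2 0" --pt "0 0 -28 0.4 -11 0.2 0" --pt "0 0 -38 0.6 -15 0.2 0" --pt "0 0 -48 0.8 -19 0.2 0" --pt "0 0 -58 1 -23 0.2 0" --pt "0 0 -68 1.1 -27 0.2 0" --pt "0 0 -76.5 1.13 -29.13 0.24 0" --pt "0 0 -76.5 1.13 -29.13 0.24 0" --pt "0 0 -76.5 1.13 -29.13 0.24 0"

```text
time: 11.6
tcp_pos: [0.5578, -0.0609, 0.1003]
eef_rot: [[-0.024, 1.0, 0.0], [1.0, 0.024, -0.0], [-0.0, 0.0, -1.0]]
ft_force: [-0.5, -0.5, -4.5]
grip_width: 0.0308
gripper_force: 80.2
```

>>> drive_tool --pt "0 0 0 0 0 1 0" --pt "0 0 0 0 0 2.5 0" --pt "0 0 0 0 0 4 0" --pt "0 0 0 0 0 5 0" --pt "0 0 0 0 0 5 0" --pt "0 0 0 0 0 5 0" --pt "0 0 0 0 0 5 0" --pt "0 0 0 0 0 5 0" --pt "0 0 0 0 0 5 0" --pt "0 0 0 0 0 5 0"

```text
time: 12.85
tcp_pos: [0.5575, -0.0605, 0.0502]
eef_rot: [[-0.026, 1.0, 0.0], [1.0, 0.026, -0.0], [-0.0, 0.0, -1.0]]
ft_force: [0.4, -0.5, -5.2]
grip_width: 0.0305
gripper_force: 80.2
```

Run:
```python
from p import *
im=snap('top','t4'); im2=snap('scene','s4'); plan()
a=cv2.resize(im[160:220,300:400],None,fx=6,fy=6,interpolation=cv2.INTER_CUBIC)
b=cv2.resize(im2[180:280,250:410],(600,375),interpolation=cv2.INTER_CUBIC)
v=np.zeros((375+225,600,3),np.uint8); v[:225]=cv2.resize(a[:225*600//600],(600,360))[:225]; v[225:]=b
v[:225]=cv2.resize(im[165:205,290:397],(600,225),interpolation=cv2.INTER_CUBIC)
cv2.imwrite('pics/v4.png',v[:,:,::-1])
```

```text
now [557.5 -60.5  50.1] 1.51 q [ -6.  24. -10.  57.  -0.  82.] t 12.9 w 0.0304 tilt [ 0. -0.]
```

View pics/v4.png

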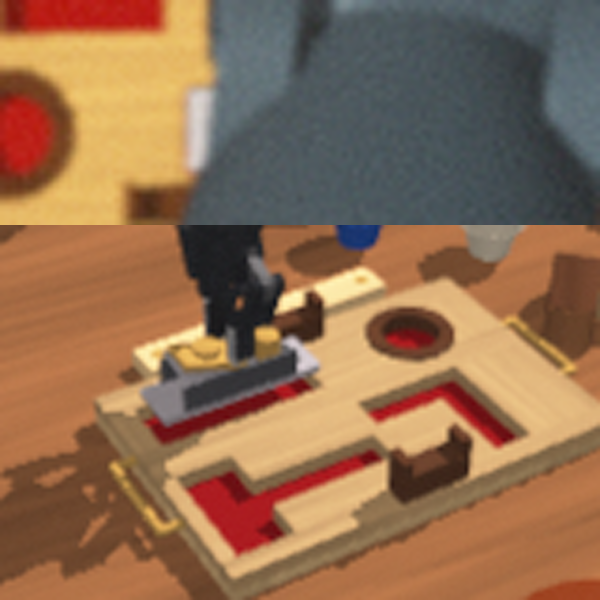

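The view shows the plane hovering level over its pocket, with its inner sole end near px (324,188). I'll measure that end against the pocket.

Run:
```python
from m import *; from p import C,T
im=cv2.imread('pics/t4.png')[:,:,::-1].copy(); U=up(im,8); I=hsv(U)
m=cv2.inRange(I,(0,0,130),(179,60,255))//255
for q in comps(m,[8*v for v in(318,176,330,202)],100)[:2]:
    for z in (.038,.042):
        c=max(cv2.findContours(q[2],cv2.RETR_EXTERNAL,cv2.CHAIN_APPROX_NONE)[0],key=cv2.contourArea)[:,0,:]
        P=(ray('top',dn(c,8),z)[:,:2]*1000-C)@T.T; print(q[0],z,P.min(0).round(1),P.max(0).round(1))
b=im[180:198,318:332,2].astype(int); print(b[4:14:3])
```

```text
4228 0.038 [-87.6 -29.6] [-26.   -8.9]
4228 0.042 [-88.1 -29.5] [-26.7  -8.8]
[[ 99 101  99 101 109 157 195 203 189 166 130 115 120 118]
 [104 100  98  99 112 155 194 203 179 146 121 115 112 114]
 [103 103  99 100 108 153 195 201 178 139 113 104  97  90]
 [102 101 102 101 118 159 198 188 154 112  91  86  92  86]]
```

Run:
```python
from m import *; from p import C,T
im=cv2.imread('pics/t4.png')[:,:,::-1].copy()
for c in(324,325): print(im[174:202,c].tolist())
for r in(178,180,182,195,197): print(r,((ray('top',[325,r],.04)[:,:2]*1000-C)@T.T).round(1))
```

```text
[[228, 181, 96], [230, 182, 103], [229, 183, 99], [229, 184, 100], [231, 187, 102], [225, 179, 101], [205, 172, 130], [203, 185, 173], [215, 203, 197], [215, 205, 197], [214, 202, 195], [214, 202, 197], [212, 201, 193], [211, 201, 194], [209, 196, 191], [212, 199, 194], [214, 201, 195], [216, 200, 195], [216, 202, 193], [218, 203, 198], [207, 190, 179], [179, 145, 128], [158, 115, 81], [132, 101, 72], [104, 81, 68], [89, 75, 68], [83, 77, 77], [86, 85, 86]]
[[225, 179, 98], [226, 181, 100], [229, 184, 102], [232, 190, 106], [232, 190, 107], [219, 174, 96], [202, 170, 133], [205, 196, 186], [218, 209, 205], [214, 208, 203], [217, 210, 203], [219, 211, 207], [213, 206, 200], [213, 206, 203], [214, 206, 204], [215, 207, 203], [215, 205, 201], [210, 202, 199], [206, 199, 194], [199, 192, 188], [178, 170, 166], [133, 118, 112], [111, 94, 81], [96, 84, 77], [87, 80, 81], [73, 80, 79], [77, 83, 85], [77, 82, 87]]
178 [[-33.9 -15.6]]
180 [[-40.2 -15.5]]
182 [[-46.5 -15.4]]
195 [[-87.3 -14.6]]
197 [[-93.5 -14.5]]
```

>>> drive_tool --pt "0 0 0 -0.1 0.09 0.3 0" --pt "0 0 0 -0.1 0.09 0.8 0" --pt "0 0 0 -0.1 0.09 1.2 0" --pt "0 0 0 -0.1 0.09 1.6 0" --pt "0 0 0 -0.1 0.09 1.9 0" --pt "0 0 0 -0.1 0.09 2.1 0" --pt "0 0 0 -0.1 0.09 2.2 0" --pt "0 0 0 -0.1 0.09 2.2 0" --pt "0 0 0 -0.1 0.09 2.2 0" --pt "0 0 0 -0.1 0.09 2.2 0"

```text
time: 14.2
tcp_pos: [0.5585, -0.0615, 0.0282]
eef_rot: [[-0.026, 1.0, 0.0], [1.0, 0.026, -0.0], [-0.0, 0.0, -1.0]]
ft_force: [-0.2, -0.6, -4.6]
grip_width: 0.0307
gripper_force: 80.2
```

>>> drive_tool --pt "0 0 0 0 0 0.1 0" --pt "0 0 0 0 0 0.2 0" --pt "0 0 0 0 0 0.3 0" --pt "0 0 0 0 0 0.4 0" --pt "0 0 0 0 0 0.45 0" --pt "0 0 0 0 0 0.45 0" --pt "0 0 0 0 0 0.45 0" --pt "0 0 0 0 0 0.45 0" --pt "0 0 0 0 0 0.45 0" --pt "0 0 0 0 0 0.45 0"

```text
time: 15.45
tcp_pos: [0.5584, -0.0615, 0.0238]
eef_rot: [[-0.026, 1.0, 0.0], [1.0, 0.026, -0.0], [-0.0, 0.0, -1.0]]
ft_force: [-4.0, 0.3, 5.6]
grip_width: 0.0306
gripper_force: 81.5
```

>>> drive_tool --pt "0 0 0 0 0 0 0.38" --pt "0 0 0 0 0 0 0.38" --pt "0 0 0 0 0 0 0.4" --pt "0 0 0 0 0 0 0.42" --pt "0 0 0 0 0 -0.5 0.42" --pt "0 0 0 0 0 -1.5 0.42" --pt "0 0 0 0 0 -3 0.42" --pt "0 0 0 0 0 -5 0.5" --pt "0 0 0 0 0 -8 0.7" --pt "0 0 0 0 0 -11 0.7"

```text
time: 16.7
tcp_pos: [0.5585, -0.0615, 0.1357]
eef_rot: [[-0.026, 1.0, 0.001], [1.0, 0.026, -0.0], [-0.0, 0.001, -1.0]]
ft_force: [0.3, -0.1, 0.4]
grip_width: 0.0595
gripper_force: 0.0
```

Run:
```python
from p import *
plan([(500,-250,200,1.55)])
```

```text
now [558.5 -61.5 135.7] 1.51 q [-6. 21. -1. 68.  0. 82.] t 16.7 w 0.0595 tilt [ 0.05 -0.  ]
[0, 0, np.float64(-0.0), -18.69, -6.34, -6.43]
--
```

Run:
```python
from p import *
plan([(598.2,291.8,120,-42.7)],[(598.2,291.8,10,-42.7)])
im=snap('top','t5')
# mallet re-check
from m import *
print('handle',obj('top',im,(16,110,150),(24,165,255),(205,145,242,182),.034))
print('blade',obj('top',im,(0,0,150),(60,60,255),(180,180,206,206),.012))
print(proj('top',[[.574,.266,.042],[.6094,.3039,.034]]))
```

```text
now [558.5 -61.5 135.7] 1.51 q [-6. 21. -1. 68.  0. 82.] t 16.7 w 0.0595 tilt [ 0.05 -0.  ]
[0, 0, np.float64(44.2), 35.21, 4.9, 1.57]
--
[0, 0, np.float64(-0.0), 0.0, 0.0, 11.0]
--
handle (((625.228271484375, 320.6119079589844), (102.21874237060547, 22.62933349609375), 47.616825103759766), array([625.11469534, 320.54689063]), np.int32(3437))
blade (((535.1422729492188, 427.77032470703125), (29.67753791809082, 65.079833984375), 45.923988342285156), array([537.4763735 , 426.34741139]), np.int32(2617))
[[241.03175197 180.36469593]
 [229.84285855 169.50938131]]
```

>>> drive_tool --pt "0 0 10 6 0.8 0.3 0.8" --pt "0 0 20 12 1.6 0.6 0.8" --pt "0 0 30 18 2.4 0.9 0.8" --pt "0 0 40 24 3.3 1.2 0.8" --pt "0 0 44.2 30 4.2 1.5 0.8" --pt "0 0 44.2 35.21 4.9 1.57 0.8" --pt "0 0 44.2 35.21 4.9 1.57 0.8" --pt "0 0 44.2 35.21 4.9 1.57 0.8" --pt "0 0 44.2 35.21 4.9 1.57 0.8" --pt "0 0 44.2 35.21 4.9 1.57 0.8"

```text
time: 18.0
tcp_pos: [0.5983, 0.2908, 0.1184]
eef_rot: [[0.679, 0.734, 0.0], [0.734, -0.679, 0.0], [0.0, 0.0, -1.0]]
ft_force: [0.0, -0.2, 0.3]
grip_width: 0.0682
gripper_force: 0.0
```

>>> drive_tool --pt "0 0 0 0 0 3 0.8" --pt "0 0 0 0 0 6 0.8" --pt "0 0 0 0 0 9 0.8" --pt "0 0 0 0 0 11 0.8" --pt "0 0 0 0 0 11 0.8" --pt "0 0 0 0 0 11 0" --pt "0 0 0 0 0 11 0" --pt "0 0 0 0 0 11 0" --pt "0 0 0 0 0 11 0" --pt "0 0 0 0 0 11 0"

```text
time: 19.25
tcp_pos: [0.599, 0.2921, 0.0092]
eef_rot: [[0.678, 0.735, 0.002], [0.735, -0.678, 0.001], [0.002, 0.001, -1.0]]
ft_force: [0.7, -0.9, 5.4]
grip_width: 0.0207
gripper_force: 78.1
```

>>> drive_tool --pt "0 0 0 0 0 -1 0" --pt "0 0 0 0 0 -3 0" --pt "0 0 0 0 0 -5 0" --pt "0 0 0 0 0 -7 0" --pt "0 0 0 0 0 -9 0" --pt "0 0 0 0 0 -9 0" --pt "0 0 0 0 0 -9 0" --pt "0 0 0 0 0 -9 0" --pt "0 0 0 0 0 -9 0" --pt "0 0 0 0 0 -9 0"

```text
time: 20.5
tcp_pos: [0.598, 0.2917, 0.0976]
eef_rot: [[0.678, 0.735, -0.0], [0.735, -0.678, -0.0], [-0.0, -0.0, -1.0]]
ft_force: [-0.2, -0.1, -2.3]
grip_width: 0.0202
gripper_force: 78.5
```

Run:
```python
from p import *
x,y=tw(48.9,-102.4); print(x,y)
plan([(x,y,100,1.55)],[(x,y,50,1.55)])
```

```text
669.1519562320046 -79.93982094900542
now [598.  291.7  97.6] -42.69 q [ 26.  34.  14.  70.   0. 159.] t 20.5 w 0.0202 tilt [-0.03 -0.01]
[0, 0, np.float64(-44.2), -22.49, 30.43, -0.24]
--
[0, 0, np.float64(-0.0), 0.0, 0.0, 5.0]
--
```

>>> drive_tool --pt "0 0 -6 -3 4 -1 0" --pt "0 0 -12 -6 8.1 -2 0" --pt "0 0 -18 -9 12.2 -2 0" --pt "0 0 -25 -12 16.2 -2 0" --pt "0 0 -32 -15 20.3 -2 0" --pt "0 0 -38 -18 24.3 -2 0" --pt "0 0 -44.2 -21 28.4 -1 0" --pt "0 0 -44.2 -22.49 30.43 -0.24 0" --pt "0 0 -44.2 -22.49 30.43 -0.24 0" --pt "0 0 -44.2 -22.49 30.43 -0.24 0"

```text
time: 21.75
tcp_pos: [0.6693, -0.079, 0.1003]
eef_rot: [[-0.026, 1.0, -0.0], [1.0, 0.026, 0.0], [0.0, -0.0, -1.0]]
ft_force: [0.6, 0.3, -2.0]
grip_width: 0.0201
gripper_force: 78.8
```

>>> drive_tool --pt "0 0 0 0 0 1 0" --pt "0 0 0 0 0 2.5 0" --pt "0 0 0 0 0 4 0" --pt "0 0 0 0 0 5 0" --pt "0 0 0 0 0 5 0" --pt "0 0 0 0 0 5 0" --pt "0 0 0 0 0 5 0" --pt "0 0 0 0 0 5 0" --pt "0 0 0 0 0 5 0" --pt "0 0 0 0 0 5 0"

```text
time: 23.0
tcp_pos: [0.6693, -0.0798, 0.0504]
eef_rot: [[-0.026, 1.0, 0.0], [1.0, 0.026, -0.0], [-0.0, 0.0, -1.0]]
ft_force: [-0.1, 0.2, -2.4]
grip_width: 0.0201
gripper_force: 78.7
```

Run:
```python
from p import *
im=snap('top','t6'); im2=snap('scene','s6'); plan()
b=cv2.resize(im2[185:285,250:410],(640,400),interpolation=cv2.INTER_CUBIC)
v=np.zeros((600,800,3),np.uint8); v[200:,:640]=b
v[:200]=cv2.resize(im[130:162,265:393],(800,200),interpolation=cv2.INTER_CUBIC)
cv2.imwrite('pics/v6.png',v[:,:,::-1])
```

```text
now [669.3 -79.8  50.3] 1.51 q [-7. 37. 12. 65.  0. 82.] t 23.1 w 0.02 tilt [-0.  0.]
```

View pics/v6.png

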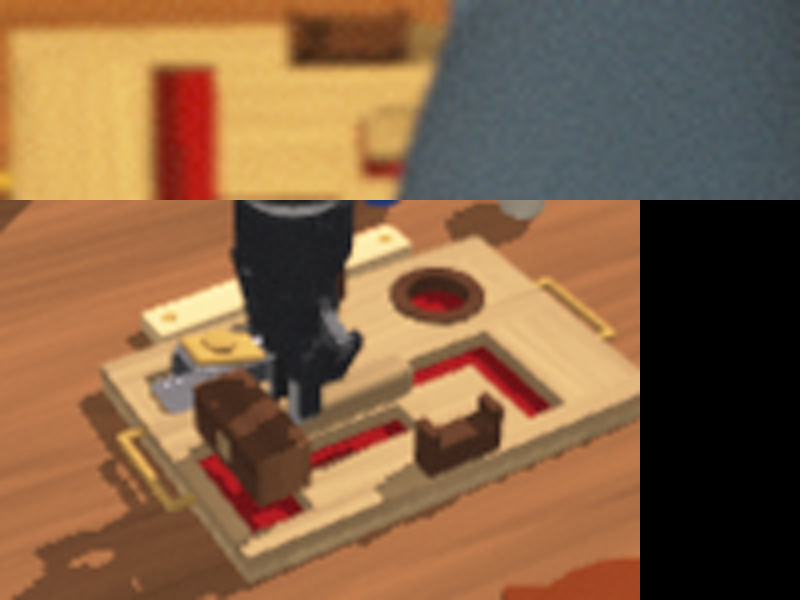

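The top crop shows the handle end at about px (323.5,151), just inside the pocket end. The scene crop shows the plane home and the mallet hovering level over its T pocket.

Run:
```python
from m import *; from p import C,T
im=cv2.imread('pics/t6.png')[:,:,::-1].copy()
for c in(325,327,329): print(c,im[142:162,c,:2].tolist())
print([im[r,318:330,1].tolist() for r in(150,152)])
for r in(147,148,149): print(r,((ray('top',[327,r],.075)[:,:2]*1000-C)@T.T).round(1))
for c in(322,323,324): print(c,((ray('top',[c,150],.075)[:,:2]*1000-C)@T.T).round(1))
```

```text
325 [[232, 187], [230, 187], [228, 182], [227, 181], [224, 178], [209, 163], [203, 159], [207, 159], [211, 169], [214, 166], [214, 167], [212, 167], [188, 145], [151, 103], [127, 56], [137, 52], [183, 116], [221, 167], [230, 184], [232, 187]]
327 [[231, 188], [228, 182], [229, 185], [229, 188], [218, 172], [196, 152], [199, 154], [208, 162], [213, 165], [211, 164], [216, 170], [212, 167], [186, 144], [157, 105], [141, 58], [153, 57], [179, 106], [202, 151], [210, 167], [203, 160]]
329 [[233, 189], [228, 182], [230, 183], [229, 182], [216, 169], [195, 150], [197, 153], [205, 160], [201, 158], [198, 156], [196, 154], [177, 141], [149, 120], [122, 92], [117, 70], [113, 72], [112, 87], [108, 98], [106, 101], [91, 87]]
[[186, 189, 184, 165, 138, 141, 158, 169, 168, 165, 163, 158], [186, 188, 185, 163, 136, 138, 159, 167, 169, 170, 170, 154]]
147 [[ 56.  -23.1]]
148 [[ 52.9 -23. ]]
149 [[ 49.8 -23. ]]
322 [[47.  -7.6]]
323 [[ 46.9 -10.7]]
324 [[ 46.9 -13.7]]
```

>>> drive_tool --pt "0 0 0 0 0.22 0.1 0" --pt "0 0 0 0 0.22 0.5 0" --pt "0 0 0 0 0.22 1 0" --pt "0 0 0 0 0.22 1.5 0" --pt "0 0 0 0 0.22 1.9 0" --pt "0 0 0 0 0.22 2.1 0" --pt "0 0 0 0 0.22 2.3 0" --pt "0 0 0 0 0.22 2.4 0" --pt "0 0 0 0 0.22 2.4 0" --pt "0 0 0 0 0.22 2.4 0"

```text
time: 24.35
tcp_pos: [0.6716, -0.0798, 0.0264]
eef_rot: [[-0.026, 1.0, 0.0], [1.0, 0.026, -0.0], [-0.0, 0.0, -1.0]]
ft_force: [-0.7, 0.2, -2.3]
grip_width: 0.0202
gripper_force: 78.8
```

>>> drive_tool --pt "0 0 0 0 0 0.2 0" --pt "0 0 0 0 0 0.4 0" --pt "0 0 0 0 0 0.55 0" --pt "0 0 0 0 0 0.65 0" --pt "0 0 0 0 0 0.7 0" --pt "0 0 0 0 0 0.7 0" --pt "0 0 0 0 0 0.7 0" --pt "0 0 0 0 0 0.7 0" --pt "0 0 0 0 0 0.7 0" --pt "0 0 0 0 0 0.7 0"

```text
time: 25.6
tcp_pos: [0.6716, -0.0797, 0.0194]
eef_rot: [[-0.026, 1.0, 0.0], [1.0, 0.026, 0.0], [0.0, 0.0, -1.0]]
ft_force: [-2.6, 1.1, 2.4]
grip_width: 0.02
gripper_force: 79.5
```

>>> drive_tool --pt "0 0 0 0 0 0 0.35" --pt "0 0 0 0 0 0 0.4" --pt "0 0 0 0 0 0 0.45" --pt "0 0 0 0 0 -0.5 0.5" --pt "0 0 0 0 0 -1.5 0.5" --pt "0 0 0 0 0 -3 0.5" --pt "0 0 0 0 0 -5 0.5" --pt "0 0 0 0 0 -8 0.6" --pt "0 0 0 0 0 -12 0.7" --pt "0 0 0 0 0 -13 0.7"

```text
time: 26.85
tcp_pos: [0.6729, -0.0799, 0.1533]
eef_rot: [[-0.026, 1.0, 0.005], [1.0, 0.026, -0.001], [-0.001, 0.005, -1.0]]
ft_force: [-0.0, 0.4, -0.4]
grip_width: 0.0597
gripper_force: 0.0
```

Run:
```python
from p import *
from m import *
im=snap('top','t7')
o=np.array([481.6,436.2]); 
print('blade',obj('top',im,(0,0,150),(60,60,255),(180,180,206,206),.012))
print(obj('top',im,(0,150,40),(11,255,105),(172,195,205,225),.028))
print(proj('top',[[.4816,.4362,.028]]))
edges=None
a=np.radians(-43.8); g=o+4*np.array([-np.sin(a),np.cos(a)]); print(g)
plan([(g[0]+1,g[1],120,-43.8)],[(g[0]+1,g[1],9,-43.8)])
I=hsv(up(im))
# seated check: handle end & head of mallet, plane sole in tray
v=cv2.resize(im[128:210,262:385],(738,492),interpolation=cv2.INTER_CUBIC); cv2.imwrite('pics/v7.png',v[:,:,::-1])
```

```text
blade (((534.93896484375, 427.9321594238281), (29.265073776245117, 64.47655487060547), 46.155242919921875), array([537.38544307, 426.34241551]), np.int32(2600))
(((477.4813537597656, 432.27734375), (91.84388732910156, 20.113039016723633), 45.947689056396484), array([472.89962249, 426.19661203]), np.int32(2071))
[[186.70630234 209.81641863]]
[484.3685727  439.08704091]
now [672.7 -79.9 153. ] 1.51 q [-7. 35. 23. 78. -0. 82.] t 26.9 w 0.0598 tilt [ 0.25 -0.03]
[0, 0, np.float64(45.3), 52.38, -17.36, 3.3]
--
[0, 0, np.float64(-0.0), 0.0, 0.0, 11.1]
--
```

View pics/v7.png

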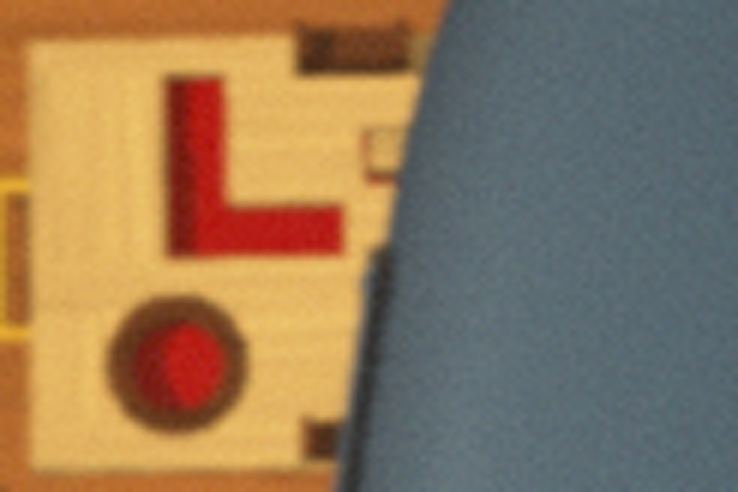

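The crop shows the mallet handle end inside its pocket at about (326,153), with the square and cup pockets still empty. Next is the square.

>>> drive_tool --pt "0 0 5 6 -2 0.3 0.8" --pt "0 0 11 12 -4 0.6 0.8" --pt "0 0 17 18 -6 0.9 0.8" --pt "0 0 23 24 -8 1.2 0.8" --pt "0 0 29 30 -10 1.5 0.8" --pt "0 0 35 36 -12 2 0.8" --pt "0 0 41 42 -14 2.5 0.8" --pt "0 0 45.3 48 -16 3 0.8" --pt "0 0 45.3 52.2 -17.5 3.3 0.8" --pt "0 0 45.3 52.2 -17.5 3.3 0.8"

```text
time: 28.15
tcp_pos: [0.4805, 0.4401, 0.1149]
eef_rot: [[0.689, 0.725, -0.002], [0.725, -0.689, -0.001], [-0.002, -0.001, -1.0]]
ft_force: [1.1, -0.6, 0.1]
grip_width: 0.0684
gripper_force: 0.0
```

>>> drive_tool --pt "0 0 0 0 0 0 0.8" --pt "0 0 0 0 0 3 0.8" --pt "0 0 0 0 0 6 0.8" --pt "0 0 0 0 0 9 0.8" --pt "0 0 0 0 0 11.1 0.8" --pt "0 0 0 0 0 11.1 0.8" --pt "0 0 0 0 0 11.1 0" --pt "0 0 0 0 0 11.1 0" --pt "0 0 0 0 0 11.1 0" --pt "0 0 0 0 0 11.1 0"

```text
time: 29.4
tcp_pos: [0.4836, 0.4382, 0.0069]
eef_rot: [[0.692, 0.722, 0.002], [0.722, -0.692, 0.002], [0.003, 0.0, -1.0]]
ft_force: [-1.6, -0.4, 11.4]
grip_width: -0.0002
gripper_force: 5.9
```

>>> drive_tool --pt "0 0 0 0 0 0 0" --pt "0 0 0 0 0 -3 0" --pt "0 0 0 0 0 -5 0" --pt "0 0 0 0 0 -7 0" --pt "0 0 0 0 0 -9 0" --pt "0 0 0 0 0 -9 0" --pt "0 0 0 0 0 -9 0" --pt "0 0 0 0 0 -9 0" --pt "0 0 0 0 0 -9 0" --pt "0 0 0 0 0 -9 0"

```text
time: 30.65
tcp_pos: [0.4827, 0.4373, 0.095]
eef_rot: [[0.692, 0.722, -0.0], [0.722, -0.692, -0.0], [-0.0, -0.0, -1.0]]
ft_force: [-0.0, 0.1, 1.0]
grip_width: 0.0002
gripper_force: 0.0
```

Run:
```python
from h import *
im=snap('top','t8'); im2=snap('scene','s8')
v=np.zeros((600,800,3),np.uint8)
v[:280]=cv2.resize(im[168:238,140:340],(800,280),interpolation=cv2.INTER_CUBIC)
v[280:]=cv2.resize(im2[125:215,330:555],(800,320),interpolation=cv2.INTER_CUBIC); cv2.imwrite('pics/v8.png',v[:,:,::-1])
```

```text
(no output)
```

View pics/v8.png

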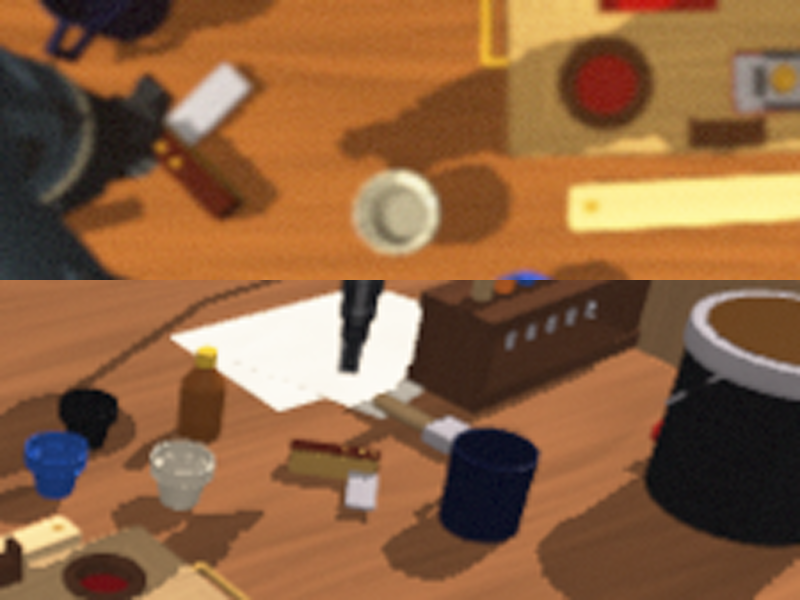

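The square is still lying at about px (188,212), and the gripper closed empty beside or above it. I'll triangulate the stock and the fingertip.

Run:
```python
from m import *
for f in('t7','t8'):
    im=cv2.imread(f'pics/{f}.png')[:,:,::-1].copy()
    print(f,obj('top',im,(0,0,150),(60,60,255),(184,180,210,206),.012))
print('tcp px',proj('top',[.4827,.4373,.095]),proj('scene',[.4827,.4373,.095]))
im=cv2.imread('pics/t8.png'); im2=cv2.imread('pics/s8.png')
a=cv2.resize(im[180:230,160:220],(480,400),interpolation=cv2.INTER_CUBIC)
u,w=proj('scene',[.4827,.4373,.06])[0].astype(int)
b=cv2.resize(im2[225:275,400:440] if 0 else im2[w-35:w+40,u-30:u+30],(320,400),interpolation=cv2.INTER_CUBIC); print(u-30,w-35)
cv2.imwrite('pics/v9.png',np.hstack([a,b]))
```

```text
t7 (((536.1417236328125, 426.7769470214844), (29.265073776245117, 61.141258239746094), 46.155242919921875), array([537.71599046, 425.67863953]), np.int32(2543))
t8 (((536.0670776367188, 427.0477294921875), (29.876941680908203, 61.65398406982422), 46.616432189941406), array([537.29595589, 425.91042095]), np.int32(2638))
tcp px [[178.42667052 207.69941378]] [[426.66453306 155.86460633]]
395 129
```

View pics/v9.png

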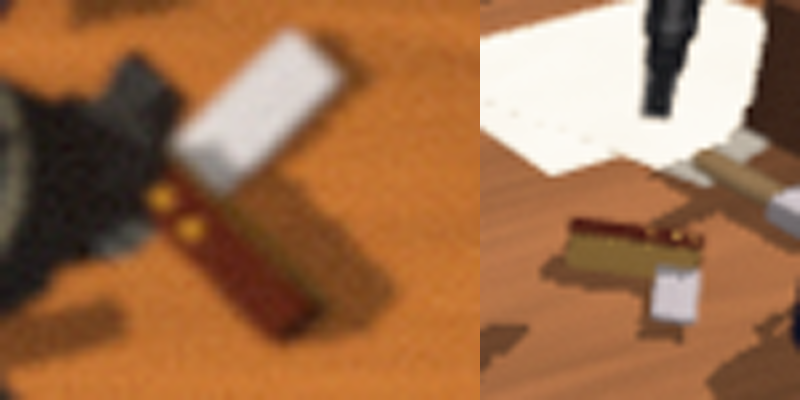

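The fingertip shows about 5 px above the projected TCP. The real finger ends therefore sit roughly 19 mm behind the nominal TCP, which explains all the grips so far. The stock's lower end is at top px (197.1,219.8).

Run:
```python
from p import *
e=ray('top',[197.06,219.8],.028)[0,:2]*1000; y=np.array([.692,.722]); o=e+45*y; print(e,o)
ob=np.array([536.1,427])-np.array([.722*44.5+.692*31,-.692*44.5+.722*31]); print('from blade',ob)
g=(o+ob)/2+2*y; print(g)
plan([(g[0]+1,g[1],60,-43.8),(g[0]+1,g[1],-4,-43.8)])
```

```text
[450.66658614 402.53212674] [481.80658614 435.02212674]
from blade [482.519 435.412]
[483.54679307 436.66106337]
now [482.8 437.4  95.2] -43.79 q [ 42.  33.  11.  69.  -0. 176.] t 30.8 w 0.0001 tilt [-0.01 -0.01]
[0, 0, np.float64(0.0), 0.07, 0.18, 3.52]
[0, 0, np.float64(0.0), 0.07, 0.18, 9.92]
--
```

>>> drive_tool --pt "0 0 0 0.07 0.18 0 0.75" --pt "0 0 0 0.07 0.18 0 0.75" --pt "0 0 0 0.07 0.18 2 0.75" --pt "0 0 0 0.07 0.18 4 0.75" --pt "0 0 0 0.07 0.18 6 0.75" --pt "0 0 0 0.07 0.18 8 0.75" --pt "0 0 0 0.07 0.18 9 0.75" --pt "0 0 0 0.07 0.18 9.5 0.75" --pt "0 0 0 0.07 0.18 9.5 0.75" --pt "0 0 0 0.07 0.18 9.5 0.75"

```text
time: 32.0
tcp_pos: [0.4849, 0.437, 0.001]
eef_rot: [[0.692, 0.722, 0.001], [0.722, -0.692, 0.001], [0.001, 0.0, -1.0]]
ft_force: [0.5, -0.0, 0.3]
grip_width: 0.064
gripper_force: 0.0
```

>>> drive_tool --pt "0 0 0 0 0 0.2 0.75" --pt "0 0 0 0 0 0.4 0.75" --pt "0 0 0 0 0 0.4 0.5" --pt "0 0 0 0 0 0.4 0.35" --pt "0 0 0 0 0 0.4 0.2" --pt "0 0 0 0 0 0.4 0.2" --pt "0 0 0 0 0 0.4 0" --pt "0 0 0 0 0 0.4 0" --pt "0 0 0 0 0 0.4 0" --pt "0 0 0 0 0 0.4 0"

```text
time: 33.25
tcp_pos: [0.4846, 0.4368, -0.0033]
eef_rot: [[0.692, 0.722, 0.0], [0.722, -0.692, 0.0], [0.0, -0.0, -1.0]]
ft_force: [-2.5, -1.0, 5.9]
grip_width: 0.0218
gripper_force: 78.9
```

>>> drive_tool --pt "0 0 0 0 0 -1 0" --pt "0 0 0 0 0 -3 0" --pt "0 0 0 0 0 -5 0" --pt "0 0 0 0 0 -7 0" --pt "0 0 0 0 0 -9 0" --pt "0 0 0 0 0 -10 0" --pt "0 0 0 0 0 -10 0" --pt "0 0 0 0 0 -10 0" --pt "0 0 0 0 0 -10 0" --pt "0 0 0 0 0 -10 0"

```text
time: 34.5
tcp_pos: [0.4844, 0.4365, 0.0958]
eef_rot: [[0.692, 0.722, -0.001], [0.722, -0.692, -0.0], [-0.001, -0.0, -1.0]]
ft_force: [0.2, -0.5, -3.0]
grip_width: 0.0215
gripper_force: 79.0
```

Run:
```python
from p import *
x,y=tw(11.2,52.8); print(x,y)
plan([(x,y,97,1.55)],[(x,y,40,1.55)])
```

```text
627.2676986857227 74.1836327165439
now [484.4 436.5  95.8] -43.79 q [ 42.  33.  11.  69.   0. 176.] t 34.5 w 0.0215 tilt [-0.03 -0.03]
[0, 0, np.float64(-45.3), -16.27, 35.39, -0.12]
--
[0, 0, np.float64(-0.0), 0.0, 0.0, 5.7]
--
```

>>> drive_tool --pt "0 0 -6 -2 4 -0.1 0" --pt "0 0 -12 -4 9 -0.1 0" --pt "0 0 -18 -6 13 -0.1 0" --pt "0 0 -24 -8 18 -0.1 0" --pt "0 0 -30 -10 22 -0.1 0" --pt "0 0 -36 -12 27 -0.1 0" --pt "0 0 -42 -14.5 32 -0.1 0" --pt "0 0 -45.3 -16.27 35.39 -0.12 0" --pt "0 0 -45.3 -16.27 35.39 -0.12 0" --pt "0 0 -45.3 -16.27 35.39 -0.12 0"

```text
time: 35.75
tcp_pos: [0.6273, 0.0745, 0.0973]
eef_rot: [[-0.026, 1.0, -0.0], [1.0, 0.026, 0.0], [0.0, -0.0, -1.0]]
ft_force: [0.6, -0.3, -2.9]
grip_width: 0.0216
gripper_force: 79.1
```

>>> drive_tool --pt "0 0 0 0 0 0 0" --pt "0 0 0 0 0 1 0" --pt "0 0 0 0 0 2.5 0" --pt "0 0 0 0 0 4 0" --pt "0 0 0 0 0 5.5 0" --pt "0 0 0 0 0 5.7 0" --pt "0 0 0 0 0 5.7 0" --pt "0 0 0 0 0 5.7 0" --pt "0 0 0 0 0 5.7 0" --pt "0 0 0 0 0 5.7 0"

```text
time: 37.0
tcp_pos: [0.6276, 0.0743, 0.0408]
eef_rot: [[-0.026, 1.0, 0.0], [1.0, 0.026, 0.0], [0.0, 0.0, -1.0]]
ft_force: [-0.4, -0.5, -2.0]
grip_width: 0.0211
gripper_force: 79.0
```

Run:
```python
from m import *; from p import C,T,plan
im=snap('top','t10'); im2=snap('scene','s10'); plan()
z=.012+.043
print('blade',obj('top',im,(0,0,150),(60,60,255),(284,130,306,172),z))
r,cen,a=obj('top',im,(0,0,150),(60,60,255),(284,130,306,172),z)
print((np.array(r[0])-C)@T.T)
v=np.zeros((600,800,3),np.uint8); v[:300,:500]=cv2.resize(im[130:175,280:355],(500,300),interpolation=cv2.INTER_CUBIC)
v[300:,:600]=cv2.resize(im2[195:275,270:430],(600,300),interpolation=cv2.INTER_CUBIC); cv2.imwrite('pics/v10.png',v[:,:,::-1])
```

```text
now [627.5  74.3  40.6] 1.51 q [ 7. 32.  2. 60. -0. 95.] t 37.1 w 0.0214 tilt [0.01 0.  ]
blade NoneTraceback (most recent call last):
  File "<stdin>", line 5, in <module>
TypeError: cannot unpack non-iterable NoneType object
```

Run:
```python
from m import *
im=cv2.imread('pics/t10.png')[:,:,::-1]
# expected blade centre at z=.055, far end and left/right edges
from p import tw
for p in((44.5,31),(77,31),(44.5,45),(44.5,17),(14,31)):
    x,y=tw(9.7+p[0],50.6+p[1]); print(p,proj('top',[x/1000,y/1000,.055]).round(1))
for r in(146,150,154): print(r,im[r,282:306].tolist())
print([im[r,294].tolist() for r in range(130,165)])
```

```text
(44.5, 31) [[293.2 149.7]]
(77, 31) [[293.1 139.5]]
(44.5, 45) [[288.7 149.8]]
(44.5, 17) [[297.7 149.7]]
(14, 31) [[293.3 159.4]]
146 [[85, 97, 104], [86, 101, 108], [82, 95, 102], [84, 98, 104], [84, 98, 104], [82, 97, 100], [81, 92, 99], [85, 97, 105], [79, 91, 101], [79, 92, 98], [79, 94, 100], [81, 93, 99], [79, 90, 97], [83, 93, 99], [79, 90, 95], [84, 95, 101], [78, 89, 96], [73, 86, 92], [75, 89, 95], [73, 82, 92], [72, 85, 90], [72, 86, 89], [70, 78, 88], [68, 78, 85]]
150 [[82, 95, 105], [85, 98, 107], [82, 97, 106], [82, 96, 103], [79, 98, 102], [85, 99, 105], [81, 92, 101], [80, 95, 101], [82, 97, 102], [80, 94, 102], [83, 94, 103], [79, 94, 99], [81, 90, 98], [74, 86, 92], [78, 94, 97], [80, 94, 98], [79, 90, 94], [81, 93, 97], [75, 87, 92], [76, 84, 92], [78, 88, 96], [76, 88, 92], [76, 85, 90], [70, 81, 89]]
154 [[86, 97, 107], [84, 98, 106], [85, 99, 106], [83, 98, 102], [83, 96, 104], [82, 95, 101], [82, 96, 104], [81, 94, 100], [78, 92, 99], [78, 90, 99], [82, 99, 101], [79, 94, 100], [80, 93, 102], [78, 91, 99], [83, 94, 101], [77, 85, 96], [77, 93, 97], [83, 96, 103], [82, 95, 99], [78, 92, 99], [75, 90, 92], [70, 83, 89], [73, 84, 88], [77, 88, 93]]
[[80, 91, 98], [78, 91, 97], [80, 92, 99], [75, 90, 97], [78, 89, 97], [80, 93, 98], [81, 95, 99], [78, 92, 100], [82, 94, 101], [76, 88, 97], [79, 92, 95], [83, 92, 100], [79, 94, 99], [77, 88, 98], [82, 95, 102], [84, 95, 105], [79, 90, 97], [84, 97, 104], [88, 96, 104], [78, 92, 98], [81, 90, 98], [81, 94, 100], [77, 92, 94], [79, 93, 95], [80, 93, 102], [83, 97, 100], [81, 96, 100], [81, 95, 100], [83, 97, 101], [80, 94, 99], [84, 97, 102], [78, 93, 100], [80, 92, 100], [81, 96, 102], [79, 97, 101]]
```

Run:
```python
from m import *; from p import C,T,tw
def W(f): return cv2.imread(f'pics/{f}.png')[:,:,::-1].copy()
im=W('s8'); I=hsv(up(im))
q=[proj('scene',[*(np.array(tw(*p))/1000),.01])[0] for p in((-15,-5),(-15,110),(105,110),(105,-5))]; q=np.array(q)
b=[int(4*v) for v in(*q.min(0),*q.max(0))]
m=cv2.inRange(I,(0,200,60),(8,255,255))//255
poly=np.zeros_like(m); cv2.fillPoly(poly,[(q*4).astype(np.int32)],1)
mk=comps(m*poly,b,60)[0]; c=max(cv2.findContours(mk[2],cv2.RETR_EXTERNAL,cv2.CHAIN_APPROX_NONE)[0],key=cv2.contourArea)[:,0,:]
for z in(.010,.024):
    P=(ray('scene',dn(c),z)[:,:2]*1000-C)@T.T
    print(z,'x',P[:,0].min().round(1),P[:,0].max().round(1),'y',P[:,1].min().round(1),P[:,1].max().round(1))
    s=(P[:,1]>15)&(P[:,1]<80); print(' near edge med',np.median(P[s&(P[:,0]<P[s,0].min()+4),0]).round(1))
    s=(P[:,0]>15)&(P[:,0]<75); print(' left edge med',np.median(P[s&(P[:,1]>P[s,1].max()-4),1]).round(1))
# blade held
im=W('s10'); I=hsv(up(im)); z=.056
q=np.array([proj('scene',[*(np.array(tw(*p))/1000),z])[0] for p in((20,55),(20,110),(105,110),(105,55))])
m=cv2.inRange(I,(0,0,110),(179,70,255))//255; poly=np.zeros_like(m); cv2.fillPoly(poly,[(q*4).astype(np.int32)],1)
for k in comps(m*poly,[0,0,2560,1600],60)[:2]:
    r,P=rect('scene',k[2],z); P=(P-C)@T.T; r=cv2.minAreaRect(P.astype(np.float32)); print('blade',k[0],r,P.min(0),P.max(0))
u=proj('scene',[*(np.array(tw(54,81))/1000),z])[0].astype(int); print(u,im[u[1]-6:u[1]+7:3,u[0]-12:u[0]+13:4].tolist())
```

```text
0.01 x 6.1 80.1 y 75.4 82.4
 near edge med 7.2
 left edge med 78.4
0.024 x 20.1 92.7 y 64.4 71.3
 near edge med 21.3
 left edge med 67.4
blade 2606 ((57.05010986328125, 80.88106536865234), (33.06251907348633, 71.43083190917969), 89.40848541259766) [21.43938713 64.09790632] [92.63202304 97.75621821]
[378 220] [[[31, 31, 33], [117, 90, 50], [135, 108, 72], [226, 197, 163], [227, 186, 127], [227, 186, 127], [226, 183, 126]], [[94, 79, 62], [137, 125, 121], [216, 205, 209], [217, 205, 210], [230, 192, 139], [227, 185, 127], [228, 185, 127]], [[131, 102, 60], [127, 98, 69], [197, 187, 191], [214, 203, 206], [218, 207, 211], [230, 191, 133], [231, 190, 130]], [[141, 35, 32], [112, 18, 20], [120, 91, 64], [210, 201, 205], [216, 204, 209], [218, 206, 211], [229, 186, 128]], [[170, 69, 53], [176, 28, 32], [112, 18, 20], [121, 98, 78], [218, 206, 211], [217, 205, 210], [199, 173, 152]]]
```

Run:
```python
from m import *; from p import C,T,tw
for f in('s4','s3','scene0','scene1'):
    im=cv2.imread(f'pics/{f}.png')[:,:,::-1].copy(); I=hsv(up(im))
    q=np.array([proj('scene',[*(np.array(tw(*p))/1000),.01])[0] for p in((-15,-5),(-15,110),(105,110),(105,-5))])
    m=cv2.inRange(I,(0,180,60),(9,255,255))//255
    poly=np.zeros_like(m); cv2.fillPoly(poly,[(q*4).astype(np.int32)],1); m=m*poly
    k=comps(m,[0,0,2560,1600],60)[0]; c=max(cv2.findContours(k[2],cv2.RETR_EXTERNAL,cv2.CHAIN_APPROX_NONE)[0],key=cv2.contourArea)[:,0,:]
    P=(ray('scene',dn(c),.010)[:,:2]*1000-C)@T.T
    s=(P[:,1]>30)&(P[:,1]<75); n=P[s,0].min(); s2=(P[:,0]>20)&(P[:,0]<70); l=P[s2,1].max()
    print(f,k[0],'near',[np.percentile(P[(P[:,1]>a)&(P[:,1]<a+10),0],[0,10]).round(1).tolist() for a in(35,50,65)],'left',[np.percentile(P[(P[:,0]>a)&(P[:,0]<a+10),1],[90,100]).round(1).tolist() for a in(25,40,55)])
    Q=(ray('scene',dn(c),.024)[:,:2]*1000-C)@T.T; print('  stock far@24',[Q[(Q[:,1]>a)&(Q[:,1]<a+8),0].max().round(1) for a in(20,35,45)])
```

```text
s4 901 near [[-3.7, -3.4], [-3.6, -3.5], [-3.9, -3.4]] left [[95.5, 95.7], [95.4, 95.5], [95.3, 95.4]]
  stock far@24 [np.float64(22.2), np.float64(22.3), np.float64(22.5)]
s3 941 near [[-4.1, -3.6], [-3.9, -3.6], [-3.9, -3.4]] left [[95.1, 95.7], [95.4, 95.5], [95.2, 95.4]]
  stock far@24 [np.float64(22.4), np.float64(22.3), np.float64(22.7)]Traceback (most recent call last):
  File "<stdin>", line 10, in <module>
    return _quantile_unchecked(
        a, q, axis, out, overwrite_input, method, keepdims, weights)
    return _ureduce(a,
                    func=_quantile_ureduce_func,
    ...<5 lines>...
                    overwrite_input=overwrite_input,
                    method=method)
    r = func(a, **kwargs)
    result = _quantile(arr,
                       quantiles=q,
    ...<2 lines>...
                       out=out,
                       weights=wgt)
    slices_having_nans = np.isnan(arr[-1, ...])
                                  ~~~^^^^^^^^^
IndexError: index -1 is out of bounds for axis 0 with size 0
```

>>> drive_tool --pt "0 0 0 -0.06 0 0.3 0" --pt "0 0 0 -0.06 0 0.8 0" --pt "0 0 0 -0.06 0 1.2 0" --pt "0 0 0 -0.06 0 1.6 0" --pt "0 0 0 -0.06 0 1.9 0" --pt "0 0 0 -0.06 0 2.1 0" --pt "0 0 0 -0.06 0 2.3 0" --pt "0 0 0 -0.06 0 2.5 0" --pt "0 0 0 -0.06 0 2.5 0" --pt "0 0 0 -0.06 0 2.5 0"

```text
time: 38.35
tcp_pos: [0.6275, 0.0737, 0.0156]
eef_rot: [[-0.026, 1.0, 0.0], [1.0, 0.026, -0.0], [-0.0, 0.0, -1.0]]
ft_force: [0.3, 0.3, -3.3]
grip_width: 0.0214
gripper_force: 79.0
```

>>> drive_tool --pt "0 0 0 0 0 0.2 0" --pt "0 0 0 0 0 0.4 0" --pt "0 0 0 0 0 0.6 0" --pt "0 0 0 0 0 0.8 0" --pt "0 0 0 0 0 0.9 0" --pt "0 0 0 0 0 0.95 0" --pt "0 0 0 0 0 0.95 0" --pt "0 0 0 0 0 0.95 0" --pt "0 0 0 0 0 0.95 0" --pt "0 0 0 0 0 0.95 0"

```text
time: 39.6
tcp_pos: [0.6274, 0.0737, 0.0067]
eef_rot: [[-0.026, 1.0, 0.0], [1.0, 0.026, -0.0], [-0.0, 0.0, -1.0]]
ft_force: [-5.7, -0.6, 8.6]
grip_width: 0.0215
gripper_force: 80.5
```

>>> drive_tool --pt "0 0 0 0 0 0 0.35" --pt "0 0 0 0 0 0 0.4" --pt "0 0 0 0 0 0 0.45" --pt "0 0 0 0 0 -0.5 0.5" --pt "0 0 0 0 0 -1.5 0.5" --pt "0 0 0 0 0 -3 0.5" --pt "0 0 0 0 0 -5 0.5" --pt "0 0 0 0 0 -8 0.6" --pt "0 0 0 0 0 -12 1" --pt "0 0 0 0 0 -13 1"

```text
time: 40.85
tcp_pos: [0.6289, 0.0739, 0.1398]
eef_rot: [[-0.026, 1.0, 0.005], [1.0, 0.026, 0.001], [0.0, 0.005, -1.0]]
ft_force: [-0.2, 0.4, 0.3]
grip_width: 0.0847
gripper_force: 0.0
```

```bash
cat > cups.py <<'E'
from m import *
def cup(im,x,y,quiet=0):
    """rim centre near (x,y) m, mask of off-white, outline corrected for the collar's visible side"""
    u=proj('top',[x,y,.05])[0]; b=[int(4*v) for v in(u[0]-22,u[1]-22,u[0]+22,u[1]+22)]
    I=hsv(up(im)); q=comps(cv2.inRange(I,(10,15,90),(45,100,255))//255,b,400,9)[0]
    r,P=rect('top',q[2],.05); c=np.array(r[0]); cc=np.array([393.7,16.5]); d=(c-cc)/1168*18/2
    return (c+d).round(1),np.round(r[1],1),q[0]
E
python3 - <<'E'
from p import *; from cups import *
im=snap('top','t11')
for p in((.448,.267),(.464,-.269),(.496,-.442)): print(cup(im,*p))
# square seated? blade mask
print('blade',obj('top',im,(0,0,130),(60,60,255),(284,134,303,165),.022))
b=obj('top',im,(0,0,130),(60,60,255),(284,134,303,165),.022)
if b: print((np.array(b[0][0])-C)@T.T,'expect',9.7+44.5,50.6+31)
plan([(449.5,268.4,110,90)],[(449.5,268.4,8,90)])
E
```

```text
(array([433.6, 270.9]), array([102.6,  58.8]), np.int32(5334))
(array([ 464.6, -271.1]), array([61.1, 66.9]), np.int32(5570))
(array([ 530.2, -476.1]), array([59.6, 66.6]), np.int32(5290))
blade None
now [628.8  73.9 139.5] 1.51 q [ 7. 29. 12. 73.  0. 95.] t 40.9 w 0.0851 tilt [0.24 0.03]
[0, 0, np.float64(-88.5), 19.92, -17.41, 2.95]
--
[0, 0, np.float64(-0.0), 0.0, 0.0, 10.2]
--
```

Run:
```python
from cups import *
for f in('top0','t6','t8','t11'):
    im=cv2.imread(f'pics/{f}.png')[:,:,::-1].copy()
    I=hsv(up(im)); u=proj('top',[.448,.267,.05])[0]; b=[int(4*v) for v in(u[0]-13,u[1]-14,u[0]+13,u[1]+14)]
    q=comps(cv2.inRange(I,(10,15,90),(45,100,255))//255,b,400,9)[0]; r,P=rect('top',q[2],.05); print(f,cup(im,.448,.267),np.round(r[0],1),np.round(r[1],1))
```

```text
top0 (array([448.9, 268. ]), array([63.5, 62.5]), np.int32(5370)) [448.5 266. ] [63.5 62.5]
t6 (array([448.8, 268.3]), array([63.5, 62.8]), np.int32(5426)) [448.4 266.3] [63.5 62.8]
t8 (array([448.9, 268.2]), array([63.5, 62.7]), np.int32(5472)) [448.5 266.3] [63.5 62.7]
t11 (array([433.6, 270.9]), array([102.6,  58.8]), np.int32(5334)) [445.4 270. ] [78.3 58.8]
```

>>> drive_tool --pt "0 0 0 0 0 -2 1" --pt "0 0 -10 3 -2 -2 1" --pt "0 0 -20 6 -4 -2 1" --pt "0 0 -30 9 -7 -2 1" --pt "0 0 -40 12 -10 -2 1" --pt "0 0 -50 15 -13 -1 1" --pt "0 0 -60 18 -16 0 1" --pt "0 0 -70 19.92 -17.41 0 1" --pt "0 0 -80 19.92 -17.41 0 1" --pt "0 0 -88.5 19.92 -17.41 0 1"

```text
time: 42.15
tcp_pos: [0.4475, 0.2684, 0.1355]
eef_rot: [[-1.0, -0.006, -0.001], [-0.006, 1.0, -0.001], [0.001, -0.001, -1.0]]
ft_force: [-0.9, 0.2, -0.3]
grip_width: 0.0855
gripper_force: 0.0
```

>>> drive_tool --pt "0 0 0 0 0 0 1" --pt "0 0 0 0 0 4 1" --pt "0 0 0 0 0 8 1" --pt "0 0 0 0 0 11 1" --pt "0 0 0 0 0 13.1 1" --pt "0 0 0 0 0 13.1 1" --pt "0 0 0 0 0 13.1 0.6" --pt "0 0 0 0 0 13.1 0.6" --pt "0 0 0 0 0 13.1 0.6" --pt "0 0 0 0 0 13.1 0.6" --grip_force 20

```text
time: 43.4
tcp_pos: [0.4489, 0.2686, 0.0062]
eef_rot: [[-1.0, 0.001, 0.002], [0.001, 1.0, 0.001], [-0.002, 0.001, -1.0]]
ft_force: [-1.5, -1.1, 5.7]
grip_width: 0.0619
gripper_force: 21.1
```

>>> drive_tool --pt "0 0 0 0 0 0 1" --pt "0 0 0 0 0 0 1" --pt "0 0 0 0 0 0 1" --pt "0 0 20 0 0 0 1" --pt "0 0 40 0 0 0 1" --pt "0 0 60 0 0 0 1" --pt "0 0 80 0 0 0 1" --pt "0 0 90 0 0 0 1" --pt "0 0 90 0 0 0 1" --pt "0 0 90 0 0 0 1"

```text
time: 44.65
tcp_pos: [0.4482, 0.2683, 0.005]
eef_rot: [[-0.25, 0.968, -0.0], [0.968, 0.25, 0.0], [0.0, -0.0, -1.0]]
ft_force: [-0.4, -0.1, 0.4]
grip_width: 0.0856
gripper_force: 0.0
```

>>> drive_tool --pt "0 0 8 0 0 0 1" --pt "0 0 13 0 0 0 1" --pt "0 0 13 0 0 0 1" --pt "0 0 13 0 0 0 0.6" --pt "0 0 13 0 0 0 0.6" --pt "0 0 13 0 0 0 0.6" --pt "0 0 13 0 0 0 0.6" --pt "0 0 13 0 0 0 0.6" --pt "0 0 13 0 0 0 0.6" --pt "0 0 13 0 0 0 0.6" --grip_force 30

```text
time: 45.9
tcp_pos: [0.4483, 0.2683, 0.0054]
eef_rot: [[-0.033, 0.999, 0.0], [0.999, 0.033, 0.0], [0.0, 0.0, -1.0]]
ft_force: [-2.4, -1.2, 8.6]
grip_width: 0.0624
gripper_force: 31.0
```

>>> drive_tool --pt "0 0 0 0 0 -1 0.6" --pt "0 0 0 0 0 -3 0.6" --pt "0 0 0 0 0 -5 0.6" --pt "0 0 0 0 0 -7 0.6" --pt "0 0 0 0 0 -9 0.6" --pt "0 0 0 0 0 -10 0.6" --pt "0 0 0 0 0 -10 0.6" --pt "0 0 0 0 0 -10 0.6" --pt "0 0 0 0 0 -10 0.6" --pt "0 0 0 0 0 -10 0.6"

```text
time: 47.15
tcp_pos: [0.448, 0.2681, 0.1046]
eef_rot: [[-0.032, 0.999, -0.001], [0.999, 0.032, -0.0], [-0.0, -0.001, -1.0]]
ft_force: [0.2, -0.2, -1.3]
grip_width: 0.0618
gripper_force: 33.1
```

Run:
```python
from p import *
x,y=tw(-61.2,91.3); print(x,y)
plan([(x,y,105,1.55)],[(x,y,30,1.55)])
```

```text
553.8527916024688 110.71117599496858
now [448.  268.1 104.6] 1.81 q [ 31.  17. -11.  62.  -0. 119.] t 47.1 w 0.0618 tilt [-0.03 -0.02]
[0, 0, np.float64(0.3), -16.07, 10.08, -0.04]
--
[0, 0, np.float64(-0.0), 0.0, 0.0, 7.5]
--
```

>>> drive_tool --pt "0 0 0.3 -5 3 0 0.6" --pt "0 0 0.3 -10 6 0 0.6" --pt "0 0 0.3 -15 9 0 0.6" --pt "0 0 0.3 -16.07 10.08 0 0.6" --pt "0 0 0.3 -16.07 10.08 0 0.6" --pt "0 0 0.3 -16.07 10.08 2 0.6" --pt "0 0 0.3 -16.07 10.08 4 0.6" --pt "0 0 0.3 -16.07 10.08 6 0.6" --pt "0 0 0.3 -16.07 10.08 6 0.6" --pt "0 0 0.3 -16.07 10.08 6 0.6"

```text
time: 48.4
tcp_pos: [0.554, 0.1117, 0.0458]
eef_rot: [[-0.027, 1.0, 0.001], [1.0, 0.027, 0.0], [0.0, 0.001, -1.0]]
ft_force: [0.9, 0.5, 0.2]
grip_width: 0.0622
gripper_force: 33.1
```

>>> drive_tool --pt "0 0 0 0 0 0.6 0.6" --pt "0 0 0 0 0 1.2 0.6" --pt "0 0 0 0 0 1.8 0.6" --pt "0 0 0 0 0 2.3 0.6" --pt "0 0 0 0 0 2.6 0.6" --pt "0 0 0 0 0 2.7 0.6" --pt "0 0 0 0 0 2.8 0.6" --pt "0 0 0 0 0 2.85 0.6" --pt "0 0 0 0 0 2.85 0.6" --pt "0 0 0 0 0 2.85 0.6"

```text
time: 49.65
tcp_pos: [0.5541, 0.1108, 0.0166]
eef_rot: [[-0.026, 1.0, 0.0], [1.0, 0.026, 0.0], [0.0, 0.0, -1.0]]
ft_force: [-0.2, -0.6, -1.0]
grip_width: 0.0624
gripper_force: 33.1
```

>>> drive_tool --pt "0 0 0 0 0 0.05 0.6" --pt "0 0 0 0 0 0.1 0.6" --pt "0 0 0 0 0 0.15 0.6" --pt "0 0 0 0 0 0.2 0.6" --pt "0 0 0 0 0 0.2 0.6" --pt "0 0 0 0 0 0.2 0.6" --pt "0 0 0 0 0 0.2 0.6" --pt "0 0 0 0 0 0.2 0.6" --pt "0 0 0 0 0 0.2 0.6" --pt "0 0 0 0 0 0.2 0.6"

```text
time: 50.9
tcp_pos: [0.5541, 0.1109, 0.0154]
eef_rot: [[-0.026, 1.0, 0.001], [1.0, 0.026, 0.0], [0.0, 0.001, -1.0]]
ft_force: [-6.2, -1.5, 16.7]
grip_width: 0.0625
gripper_force: 34.5
```

>>> drive_tool --pt "0 0 0 0 0 0 1" --pt "0 0 0 0 0 0 1" --pt "0 0 0 0 0 0 1" --pt "0 0 0 0 0 -1 1" --pt "0 0 0 0 0 -3 1" --pt "0 0 0 0 0 -6 1" --pt "0 0 0 0 0 -10 1" --pt "0 0 0 0 0 -13 1" --pt "0 0 0 0 0 -13 1" --pt "0 0 0 0 0 -13 1"

```text
time: 52.15
tcp_pos: [0.5539, 0.1108, 0.1443]
eef_rot: [[-0.026, 1.0, -0.0], [1.0, 0.026, -0.0], [-0.0, -0.0, -1.0]]
ft_force: [0.0, -0.0, 0.5]
grip_width: 0.0851
gripper_force: 0.0
```

Run:
```python
from p import *; from cups import *
im=snap('top','t12'); snap('scene','s12')
print(cup(im,.4646,-.271),cup(im,.530,-.476))
u=proj('top',[.554,.111,.06])[0]; 
plan([(465.2,-271.2,144,91.5,1)],[(465.2,-271.2,5,91.5,1)])
```

```text
(array([ 464.8, -271. ]), array([65.1, 62.3]), np.int32(5566)) (array([ 530.2, -477.5]), array([61.5, 63.3]), np.int32(5203))
now [553.4 110.7 143.7] 1.51 q [ 11.  21.   0.  69.  -0. 100.] t 52.2 w 0.0854 tilt [-0.08 -0.02]
[0, 0, np.float64(-90.0), -37.95, -9.83, -0.03]
--
[0, 0, np.float64(-0.0), 0.0, 0.0, 13.9]
--
```

>>> drive_tool --pt "0 0 -10 -4 -1 -1 1" --pt "0 0 -20 -8 -2 -1 1" --pt "0 0 -30 -12 -3 -1 1" --pt "0 0 -40 -16 -4 -1 1" --pt "0 0 -50 -20 -5 -1 1" --pt "0 0 -60 -24 -6 -1 1" --pt "0 0 -70 -29 -7.5 -1 1" --pt "0 0 -80 -34 -8.5 0 1" --pt "0 0 -90 -37.95 -9.83 0 1" --pt "0 0 -90 -37.95 -9.83 0 1"

```text
time: 53.5
tcp_pos: [0.4644, -0.2731, 0.1435]
eef_rot: [[-1.0, -0.026, -0.002], [-0.026, 1.0, 0.001], [0.002, 0.001, -1.0]]
ft_force: [0.6, 0.6, -0.8]
grip_width: 0.0856
gripper_force: 0.0
```

>>> drive_tool --pt "0 0 0 0 0 0 1" --pt "0 0 0 0 0 4 1" --pt "0 0 0 0 0 8 1" --pt "0 0 0 0 0 12 1" --pt "0 0 0 0 0 13.9 1" --pt "0 0 0 0 0 13.9 1" --pt "0 0 0 0 0 13.9 0.6" --pt "0 0 0 0 0 13.9 0.6" --pt "0 0 0 0 0 13.9 0.6" --pt "0 0 0 0 0 13.9 0.6" --grip_force 20

```text
time: 54.75
tcp_pos: [0.4667, -0.2711, 0.0069]
eef_rot: [[-1.0, -0.026, 0.002], [-0.026, 1.0, -0.0], [-0.002, -0.001, -1.0]]
ft_force: [-1.1, 2.7, 5.7]
grip_width: 0.0621
gripper_force: 20.7
```

>>> drive_tool --pt "0 0 0 0 0 0 1" --pt "0 0 0 0 0 0 1" --pt "0 0 10 0 0 0 1" --pt "0 0 20 0 0 0 1" --pt "0 0 30 0 0 0 1" --pt "0 0 40 0 0 0 1" --pt "0 0 50 0 0 0 1" --pt "0 0 60 0 0 0 1" --pt "0 0 70 0 0 0 1" --pt "0 0 80 0 0 0 1"

```text
time: 56.0
tcp_pos: [0.4659, -0.2712, 0.0057]
eef_rot: [[-0.194, 0.981, 0.0], [0.981, 0.194, -0.0], [-0.0, 0.0, -1.0]]
ft_force: [0.2, 0.8, 0.1]
grip_width: 0.0853
gripper_force: 0.0
```

>>> drive_tool --pt "0 0 9.7 0 0 0 1" --pt "0 0 9.7 0 0 0 1" --pt "0 0 9.7 0 0 0 1" --pt "0 0 9.7 0 0 0 0.6" --pt "0 0 9.7 0 0 0 0.6" --pt "0 0 9.7 0 0 0 0.6" --pt "0 0 9.7 0 0 0 0.6" --pt "0 0 9.7 0 0 0 0.6" --pt "0 0 9.7 0 0 0 0.6" --pt "0 0 9.7 0 0 0 0.6" --grip_force 30

```text
time: 57.25
tcp_pos: [0.4659, -0.2712, 0.0059]
eef_rot: [[-0.033, 0.999, 0.0], [0.999, 0.033, -0.0], [-0.0, 0.0, -1.0]]
ft_force: [-1.8, 1.2, 8.0]
grip_width: 0.0624
gripper_force: 31.2
```

>>> drive_tool --pt "0 0 0 0 0 -1 0.6" --pt "0 0 0 0 0 -3 0.6" --pt "0 0 0 0 0 -6 0.6" --pt "0 0 0 0 0 -9 0.6" --pt "0 0 0 0 0 -12 0.6" --pt "0 0 0 0 0 -14 0.6" --pt "0 0 0 0 0 -14 0.6" --pt "0 0 0 0 0 -14 0.6" --pt "0 0 0 0 0 -14 0.6" --pt "0 0 0 0 0 -14 0.6"

```text
time: 58.5
tcp_pos: [0.4655, -0.271, 0.1449]
eef_rot: [[-0.032, 0.999, -0.001], [0.999, 0.032, 0.0], [0.001, -0.001, -1.0]]
ft_force: [0.6, -0.1, 0.0]
grip_width: 0.0621
gripper_force: 33.0
```

Run:
```python
from p import *
plan([(554.1,110.8,145,1.51)],[(554.1,110.8,60,1.51)])
im=cv2.imread('pics/s12.png')
```

```text
now [ 465.5 -271.   144.9] 1.82 q [-30.  18.  -4.  68.  -0.  58.] t 58.5 w 0.0621 tilt [-0.05  0.03]
[0, 0, np.float64(0.3), 37.88, 10.07, -0.01]
--
[0, 0, np.float64(-0.0), 0.0, 0.0, 8.5]
--
```

>>> drive_tool --pt "0 0 0.3 5 1.3 0 0.6" --pt "0 0 0.3 10 2.6 0 0.6" --pt "0 0 0.3 15 3.9 0 0.6" --pt "0 0 0.3 20 5.2 0 0.6" --pt "0 0 0.3 25 6.5 0 0.6" --pt "0 0 0.3 30 8 0 0.6" --pt "0 0 0.3 35 9.3 0 0.6" --pt "0 0 0.3 37.88 10.07 0 0.6" --pt "0 0 0.3 37.88 10.07 0 0.6" --pt "0 0 0.3 37.88 10.07 0 0.6"

```text
time: 59.75
tcp_pos: [0.5542, 0.1102, 0.1452]
eef_rot: [[-0.026, 1.0, -0.001], [1.0, 0.026, -0.0], [-0.0, -0.001, -1.0]]
ft_force: [-0.2, -0.8, 0.1]
grip_width: 0.0624
gripper_force: 33.0
```

>>> drive_tool --pt "0 0 0 0 0 2 0.6" --pt "0 0 0 0 0 4.5 0.6" --pt "0 0 0 0 0 7 0.6" --pt "0 0 0 0 0 8.5 0.6" --pt "0 0 0 0 0 9.3 0.6" --pt "0 0 0 0 0 9.9 0.6" --pt "0 0 0 0 0 10.3 0.6" --pt "0 0 0 0 0 10.6 0.6" --pt "0 0 0 0 0 10.6 0.6" --pt "0 0 0 0 0 10.6 0.6"

```text
time: 61.0
tcp_pos: [0.5546, 0.1107, 0.0397]
eef_rot: [[-0.026, 1.0, 0.0], [1.0, 0.026, 0.0], [0.0, 0.0, -1.0]]
ft_force: [-0.0, -0.3, -0.9]
grip_width: 0.0619
gripper_force: 33.0
```

>>> drive_tool --pt "0 0 0 0 0 0.1 0.6" --pt "0 0 0 0 0 0.2 0.6" --pt "0 0 0 0 0 0.3 0.6" --pt "0 0 0 0 0 0.4 0.6" --pt "0 0 0 0 0 0.5 0.6" --pt "0 0 0 0 0 0.55 0.6" --pt "0 0 0 0 0 0.6 0.6" --pt "0 0 0 0 0 0.6 0.6" --pt "0 0 0 0 0 0.6 0.6" --pt "0 0 0 0 0 0.6 0.6"

```text
time: 62.25
tcp_pos: [0.5545, 0.1107, 0.0339]
eef_rot: [[-0.026, 1.0, 0.0], [1.0, 0.026, 0.0], [0.0, 0.0, -1.0]]
ft_force: [-3.0, -0.3, 7.0]
grip_width: 0.0621
gripper_force: 33.7
```

>>> drive_tool --pt "0 0 0 0 0 0 1" --pt "0 0 0 0 0 0 1" --pt "0 0 0 0 0 0 1" --pt "0 0 0 0 0 -1 1" --pt "0 0 0 0 0 -3 1" --pt "0 0 0 0 0 -6 1" --pt "0 0 0 0 0 -10 1" --pt "0 0 0 0 0 -12 1" --pt "0 0 0 0 0 -12 1" --pt "0 0 0 0 0 -12 1"

```text
time: 63.5
tcp_pos: [0.5541, 0.1106, 0.1529]
eef_rot: [[-0.026, 1.0, -0.001], [1.0, 0.026, -0.0], [-0.0, -0.001, -1.0]]
ft_force: [0.0, 0.4, -0.4]
grip_width: 0.0855
gripper_force: 0.0
```

Run:
```python
from p import *; from cups import *
im=snap('top','t13'); snap('scene','s13')
print(cup(im,.530,-.477))
I=hsv(up(im)); u=proj('top',[.554,.111,.078])[0]; print(u)
x,y=cup(im,.530,-.477)[0]+[.7,0]
plan([(x,y,150,91.5,1)],[(x,y,5.5,91.5,1)])
```

```text
(array([ 529.8, -476.9]), array([61. , 63.5]), np.int32(5247))
[289.75527165 185.54202177]
now [553.9 110.5 152.6] 1.51 q [ 11.  21.   1.  71.   0. 100.] t 63.6 w 0.0851 tilt [-0.09 -0.02]
[0, 0, np.float64(-90.0), -58.66, -3.89, 0.26]
--
[0, 0, np.float64(-0.0), 0.0, 0.0, 14.45]
--
```

Run:
```python
from m import *
im=cv2.imread('pics/t13.png')[:,:,::-1].copy(); u=proj('top',[.53,-.477,.05])[0]; print(u)
r=int(round(u[1]))
print([im[r,c].tolist() for c in range(int(u[0])-16,int(u[0])+16)])
im2=cv2.imread('pics/s13.png')[:,:,::-1].copy(); w=proj('scene',[.53,-.477,.025])[0].round().astype(int); print(w)
a=cv2.resize(im[r-25:r+25,int(u[0])-30:int(u[0])+30],(480,400),interpolation=cv2.INTER_CUBIC)
b=cv2.resize(im2[w[1]-25:w[1]+25,max(w[0]-30,0):max(w[0]-30,0)+40],(320,400),interpolation=cv2.INTER_CUBIC)
v=np.hstack([a,b]); 
# stack tray view below
q=proj('scene',[.57,.08,.04])[0].round().astype(int)
c=cv2.resize(im2[q[1]-20:q[1]+30,q[0]-100:q[0]+100],(800,200),interpolation=cv2.INTER_CUBIC)
cv2.imwrite('pics/v13.png',np.vstack([v,c])[:,:,::-1])
```

```text
[481.36733565 196.20513399]
[[177, 102, 43], [176, 101, 43], [182, 109, 51], [175, 117, 61], [171, 132, 86], [152, 132, 94], [147, 134, 107], [167, 153, 121], [175, 163, 131], [179, 166, 131], [177, 166, 132], [178, 162, 128], [175, 165, 130], [177, 164, 131], [169, 154, 127], [152, 138, 106], [122, 112, 89], [110, 100, 78], [106, 95, 71], [109, 97, 76], [114, 101, 77], [135, 122, 97], [151, 141, 111], [145, 134, 104], [126, 117, 91], [114, 102, 77], [120, 94, 67], [122, 79, 46], [115, 65, 33], [118, 69, 32], [110, 68, 36], [112, 87, 68]]
[165 267]
```

View pics/v13.png

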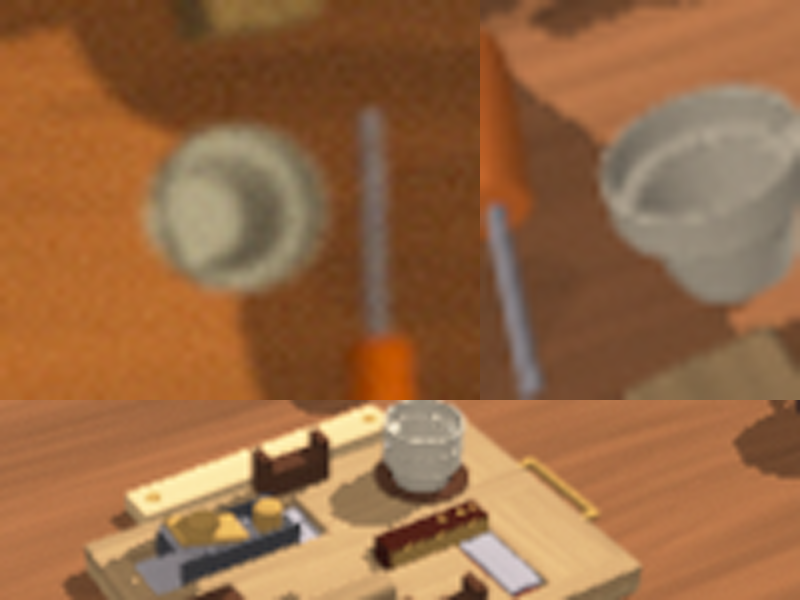

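The last crop shows the plane and square fully home and the first two cups nested upright in the ring. The third cup stands upright near top px (480,197), in the arm's shadow. I'll fetch it now.

>>> drive_tool --pt "0 0 -9 -6 -0.4 -1 1" --pt "0 0 -18 -12 -0.8 -1 1" --pt "0 0 -27 -18 -1.2 -1 1" --pt "0 0 -36 -24 -1.6 -1 1" --pt "0 0 -45 -30 -2 -1 1" --pt "0 0 -54 -36 -2.4 -1 1" --pt "0 0 -63 -42 -2.8 -1 1" --pt "0 0 -72 -48 -3.2 0 1" --pt "0 0 -81 -54 -3.6 0 1" --pt "0 0 -90 -58.66 -3.89 0.26 1"

```text
time: 64.85
tcp_pos: [0.5301, -0.4789, 0.1497]
eef_rot: [[-1.0, -0.031, -0.001], [-0.031, 1.0, 0.001], [0.001, 0.001, -1.0]]
ft_force: [0.2, 0.6, -0.5]
grip_width: 0.0856
gripper_force: 0.0
```

Run:
```python
from p import *
plan([(530,-476.9,150,91.5,1),(530,-476.9,5.5,91.5,1)])
```

```text
now [ 530.1 -478.9  149.7] 91.75 q [-42.  41.  33.  82.  -0. -44.] t 64.8 w 0.0856 tilt [-0.05  0.04]
[0, 0, np.float64(0.3), 0.0, 0.2, -0.03]
[0, 0, np.float64(0.3), 0.0, 0.2, 14.42]
--
```

>>> drive_tool --pt "0 0 0 0 0 0 1" --pt "0 0 0 0 0 4 1" --pt "0 0 0 0 0 8 1" --pt "0 0 0 0 0 12 1" --pt "0 0 0 0 0 14.4 1" --pt "0 0 0 0 0 14.4 1" --pt "0 0 0 0 0 14.4 0.6" --pt "0 0 0 0 0 14.4 0.6" --pt "0 0 0 0 0 14.4 0.6" --pt "0 0 0 0 0 14.4 0.6" --grip_force 20

```text
time: 66.1
tcp_pos: [0.5319, -0.4771, 0.0088]
eef_rot: [[-1.0, -0.026, 0.002], [-0.026, 1.0, -0.001], [-0.002, -0.001, -1.0]]
ft_force: [0.0, 2.2, 7.4]
grip_width: 0.0625
gripper_force: 21.9
```

>>> drive_tool --pt "0 0 0 0 0 0 1" --pt "0 0 0 0 0 0 1" --pt "0 0 10 0 0 0 1" --pt "0 0 20 0 0 0 1" --pt "0 0 30 0 0 0 1" --pt "0 0 40 0 0 0 1" --pt "0 0 50 0 0 0 1" --pt "0 0 60 0 0 0 1" --pt "0 0 70 0 0 0 1" --pt "0 0 80 0 0 0 1"

```text
time: 67.35
tcp_pos: [0.531, -0.4769, 0.007]
eef_rot: [[-0.194, 0.981, 0.0], [0.981, 0.194, -0.0], [-0.0, 0.0, -1.0]]
ft_force: [-0.1, -0.1, 0.7]
grip_width: 0.0852
gripper_force: 0.0
```

>>> drive_tool --pt "0 0 9.7 0 0 0 1" --pt "0 0 9.7 0 0 0 1" --pt "0 0 9.7 0 0 0 1" --pt "0 0 9.7 0 0 0 0.6" --pt "0 0 9.7 0 0 0 0.6" --pt "0 0 9.7 0 0 0 0.6" --pt "0 0 9.7 0 0 0 0.6" --pt "0 0 9.7 0 0 0 0.6" --pt "0 0 9.7 0 0 0 0.6" --pt "0 0 9.7 0 0 0 0.6" --grip_force 30

```text
time: 68.6
tcp_pos: [0.5311, -0.477, 0.0074]
eef_rot: [[-0.032, 0.999, 0.0], [0.999, 0.032, -0.001], [-0.001, 0.0, -1.0]]
ft_force: [-1.7, 0.3, 5.4]
grip_width: 0.0611
gripper_force: 33.3
```

>>> drive_tool --pt "0 0 0 0 0 -1 0.6" --pt "0 0 0 0 0 -3 0.6" --pt "0 0 0 0 0 -6 0.6" --pt "0 0 0 0 0 -9 0.6" --pt "0 0 0 0 0 -12 0.6" --pt "0 0 0 0 0 -15 0.6" --pt "0 0 0 0 0 -15 0.6" --pt "0 0 0 0 0 -15 0.6" --pt "0 0 0 0 0 -15 0.6" --pt "0 0 0 0 0 -15 0.6"

```text
time: 69.85
tcp_pos: [0.5307, -0.4765, 0.1562]
eef_rot: [[-0.032, 0.999, -0.001], [0.999, 0.032, 0.001], [0.001, -0.001, -1.0]]
ft_force: [-0.1, -0.7, -0.6]
grip_width: 0.0621
gripper_force: 32.9
```

Run:
```python
from p import *
plan([(554.3,110.8,155,1.51)])
```

```text
now [ 530.7 -476.5  156.2] 1.82 q [-42.  41.  34.  83.  -0.  46.] t 69.8 w 0.0621 tilt [-0.05  0.05]
[0, 0, np.float64(0.3), 58.63, 4.22, 0.12]
--
```

>>> drive_tool --pt "0 0 0.3 6 0.4 0 0.6" --pt "0 0 0.3 12 0.8 0 0.6" --pt "0 0 0.3 18 1.2 0 0.6" --pt "0 0 0.3 24 1.7 0 0.6" --pt "0 0 0.3 30 2.1 0 0.6" --pt "0 0 0.3 36 2.6 0 0.6" --pt "0 0 0.3 42 3 0 0.6" --pt "0 0 0.3 48 3.5 0 0.6" --pt "0 0 0.3 54 3.9 0 0.6" --pt "0 0 0.3 58.63 4.22 0.12 0.6"

```text
time: 71.1
tcp_pos: [0.5543, 0.1129, 0.1556]
eef_rot: [[-0.027, 1.0, 0.0], [1.0, 0.027, 0.0], [0.0, 0.0, -1.0]]
ft_force: [0.2, -0.7, -1.5]
grip_width: 0.0617
gripper_force: 33.0
```

>>> drive_tool --pt "0 0 0 0 0 0 0.6" --pt "0 0 0 0 0 0 0.6" --pt "0 0 0 0 0 2 0.6" --pt "0 0 0 0 0 4 0.6" --pt "0 0 0 0 0 6 0.6" --pt "0 0 0 0 0 7.5 0.6" --pt "0 0 0 0 0 8.5 0.6" --pt "0 0 0 0 0 9.2 0.6" --pt "0 0 0 0 0 9.6 0.6" --pt "0 0 0 0 0 9.6 0.6"

```text
time: 72.35
tcp_pos: [0.5547, 0.1106, 0.0598]
eef_rot: [[-0.026, 1.0, 0.0], [1.0, 0.026, 0.0], [0.0, 0.0, -1.0]]
ft_force: [0.5, -0.6, -0.2]
grip_width: 0.0614
gripper_force: 33.0
```

>>> drive_tool --pt "0 0 0 0 0 0.15 0.6" --pt "0 0 0 0 0 0.3 0.6" --pt "0 0 0 0 0 0.4 0.6" --pt "0 0 0 0 0 0.5 0.6" --pt "0 0 0 0 0 0.55 0.6" --pt "0 0 0 0 0 0.6 0.6" --pt "0 0 0 0 0 0.65 0.6" --pt "0 0 0 0 0 0.65 0.6" --pt "0 0 0 0 0 0.65 0.6" --pt "0 0 0 0 0 0.65 0.6"

```text
time: 73.6
tcp_pos: [0.5547, 0.1106, 0.0533]
eef_rot: [[-0.026, 1.0, 0.0], [1.0, 0.026, 0.0], [0.0, 0.0, -1.0]]
ft_force: [-0.5, -1.3, 2.7]
grip_width: 0.0615
gripper_force: 33.3
```

>>> drive_tool --pt "0 0 0 0 0 0 1" --pt "0 0 0 0 0 0 1" --pt "0 0 0 0 0 0 1" --pt "0 0 0 0 0 -1 1" --pt "0 0 0 0 0 -3 1" --pt "0 0 0 0 0 -6 1" --pt "0 0 0 0 0 -9 1" --pt "0 0 0 8 0 -10 1" --pt "0 0 0 16 0 -10 1" --pt "0 0 0 22 0 -10 1"

```text
time: 74.85
tcp_pos: [0.5497, 0.2994, 0.1541]
eef_rot: [[-0.026, 1.0, 0.001], [1.0, 0.026, 0.001], [0.001, 0.001, -1.0]]
ft_force: [0.8, 0.2, 0.6]
grip_width: 0.085
gripper_force: 0.0
```

Run:
```python
from p import *; from cups import *
im=snap('top','t14'); snap('scene','s14')
for f in('t8','t14'):
    im=cv2.imread(f'pics/{f}.png')[:,:,::-1].copy()
    print(f,'bar',obj('top',im,(18,60,215),(34,150,255),(275,206,368,232),.018))
I=hsv(up(im))
b=[4*v for v in(272,165,310,205)]
for z,k in((.096,1),):
    q=comps(cv2.inRange(I,(10,15,90),(45,100,255))//255,b,200,9)
    for s in q[:2]:
        r,P=rect('top',s[2],z); print('stack',s[0],np.round(r[0],1),np.round(r[1],1))
```

```text
t8 bar (((461.06353759765625, 20.029052734375), (38.57667922973633, 242.13478088378906), 3.5880231857299805), array([461.18007116,  19.76087753]), np.int32(14256))
t14 bar (((461.0191650390625, 19.83203125), (38.279945373535156, 241.15150451660156), 3.5674991607666016), array([461.14101056,  19.72087654]), np.int32(13937))
stack 5984 [549.3 107.7] [66.5 62.9]
```

Run:
```python
from p import *; from m import *
im=cv2.imread('pics/top2.png')[:,:,::-1].copy(); g=im[:,:,2].astype(int); h=im[:,:,0].astype(int)
for r in(133,135,137,199,201,203): print(r,h[r,308:336].tolist())
for r,c in((135,320),(201,321)): print(((ray('top',[c,r],.055)[:,:2]*1000-C)@T.T).round(1), ((ray('top',[c+10,r],.055)[:,:2]*1000-C)@T.T).round(1))
plan([(460.5,20,120,3.6)],[(460.5,20,-12,3.6)])
```

```text
133 [191, 185, 172, 142, 120, 109, 105, 102, 102, 108, 118, 121, 124, 122, 129, 122, 124, 122, 123, 126, 117, 122, 136, 150, 160, 171, 174, 170]
135 [229, 217, 197, 158, 120, 100, 81, 79, 82, 97, 108, 116, 112, 114, 113, 112, 115, 114, 109, 118, 118, 120, 144, 148, 152, 151, 157, 157]
137 [229, 221, 194, 151, 107, 93, 85, 84, 84, 95, 104, 111, 108, 112, 109, 111, 113, 111, 115, 103, 101, 105, 125, 143, 151, 150, 150, 148]
199 [231, 231, 229, 207, 173, 128, 110, 98, 94, 95, 101, 115, 118, 118, 112, 117, 111, 115, 112, 114, 109, 113, 118, 134, 151, 159, 160, 158]
201 [226, 227, 223, 205, 165, 132, 102, 85, 77, 84, 94, 111, 113, 115, 115, 116, 112, 113, 115, 114, 115, 119, 120, 133, 146, 154, 152, 152]
203 [229, 231, 227, 209, 164, 118, 100, 82, 83, 89, 95, 107, 108, 107, 109, 111, 110, 110, 113, 111, 114, 111, 118, 147, 162, 173, 173, 179]
[[99.4 -2.5]] [[ 98.8 -33.6]]
[[-107.3   -1.8]] [[-107.8  -32.4]]
now [548.8 302.9 153.1] 1.79 q [ 29.  28.  13.  74.   0. 117.] t 75.0 w 0.0857 tilt [0.01 0.08]
[0, 0, np.float64(-1.8), -28.0, -9.71, 3.31]
--
[0, 0, np.float64(-0.0), 0.0, 0.0, 13.2]
--
```

Run:
```python
from p import *; from m import *
q=proj('scene',[.57,.08,.04])[0].round().astype(int); print(q)
for p in((262,447),(318,434)):
    uv=[q[0]-100+p[0]/4,q[1]-20+(p[1]-400)/4]; print(uv,((ray('scene',uv,.062)[:,:2]*1000-C)@T.T).round(1))
# dark-brown saddle masks in scene (s4: empty tray), y extents
for f in('s4','s14'):
    im=cv2.imread(f'pics/{f}.png')[:,:,::-1].copy(); I=hsv(up(im))
    m=cv2.inRange(I,(0,90,20),(14,200,115))//255
    for xs in(-103,103):
        c=np.array([proj('scene',[*(np.array(tw(xs+a,b))/1000),z])[0] for a in(-14,14) for b in(-40,34) for z in(.02,.064)])
        b=[int(4*v) for v in(*c.min(0),*c.max(0))]
        k=comps(m,b,100)[0]; ct=max(cv2.findContours(k[2],cv2.RETR_EXTERNAL,cv2.CHAIN_APPROX_NONE)[0],key=cv2.contourArea)[:,0,:]
        l=ct[ct[:,0]<ct[:,0].min()+24]; r=ct[ct[:,0]>ct[:,0].max()-24]
        tl=l[l[:,1].argmin()]; tr=r[r[:,1].argmin()]
        P=(ray('scene',dn([tl,tr]),.062)[:,:2]*1000-C)@T.T; print(f,xs,k[0],P.round(1).tolist())
```

```text
[354 210]
[np.float64(319.5), np.float64(201.75)] [[-109.8  -25.1]]
[np.float64(333.5), np.float64(198.5)] [[-103.1   21.4]]
s4 -103 1605 [[-91.6, -8.5], [-108.6, 18.8]]
s4 103 4053 [[96.4, -29.7], [95.6, 19.1]]
s14 -103 2883 [[-105.5, -29.8], [-108.6, 18.8]]
s14 103 4032 [[96.4, -29.7], [95.6, 19.1]]
```

>>> drive_tool --pt "0 0 0 0 0 -2 1" --pt "0 0 -1.8 -6 -2 -2 0.53" --pt "0 0 -1.8 -12 -4 -2 0.53" --pt "0 0 -1.8 -18 -6.2 -2 0.53" --pt "0 0 -1.8 -24 -8.3 0 0.53" --pt "0 0 -1.8 -28 -9.71 3.31 0.53" --pt "0 0 -1.8 -28 -9.71 3.31 0.53" --pt "0 0 -1.8 -28 -9.71 3.31 0.53" --pt "0 0 -1.8 -28 -9.71 3.31 0.53" --pt "0 0 -1.8 -28 -9.71 3.31 0.53"

```text
time: 76.2
tcp_pos: [0.4607, 0.0158, 0.1203]
eef_rot: [[-0.059, 0.998, 0.001], [0.998, 0.059, 0.0], [0.0, 0.001, -1.0]]
ft_force: [-0.2, -0.1, 0.1]
grip_width: 0.0452
gripper_force: 0.0
```

Run:
```python
from p import *
plan([(460.5,20,20,3.6),(460.5,20,-12,3.6)])
```

```text
now [460.7  15.8 120.3] 3.39 q [  2.  10. -18.  62.   0.  89.] t 76.2 w 0.0452 tilt [0.05 0.01]
[0, 0, np.float64(-0.2), 0.42, 0.0, 10.03]
[0, 0, np.float64(-0.2), 0.42, 0.0, 13.23]
--
```

>>> drive_tool --pt "0 0 -0.2 0.42 0 3 0.53" --pt "0 0 -0.2 0.42 0 6 0.53" --pt "0 0 -0.2 0.42 0 9 0.53" --pt "0 0 -0.2 0.42 0 11 0.53" --pt "0 0 -0.2 0.42 0 12 0.53" --pt "0 0 -0.2 0.42 0 12.7 0.53" --pt "0 0 -0.2 0.42 0 13.1 0.53" --pt "0 0 -0.2 0.42 0 13.1 0.53" --pt "0 0 -0.2 0.42 0 13.1 0.53" --pt "0 0 -0.2 0.42 0 13.1 0.53"

```text
time: 77.45
tcp_pos: [0.4601, 0.0192, -0.0109]
eef_rot: [[-0.061, 0.998, 0.001], [0.998, 0.061, 0.0], [-0.0, 0.001, -1.0]]
ft_force: [0.2, 0.1, 0.0]
grip_width: 0.0452
gripper_force: 0.0
```

No contact, so I'll close and lift.

>>> drive_tool --pt "0 0 0 0 0 0 0" --pt "0 0 0 0 0 0 0" --pt "0 0 0 0 0 0 0" --pt "0 0 0 0 0 0 0" --pt "0 0 0 0 0 0 0" --pt "0 0 0 0 0 -1 0" --pt "0 0 0 0 0 -4 0" --pt "0 0 0 0 0 -8 0" --pt "0 0 0 0 0 -12 0" --pt "0 0 0 0 0 -13 0" --grip_force 50

```text
time: 78.7
tcp_pos: [0.4611, 0.0193, 0.1215]
eef_rot: [[-0.061, 0.998, 0.004], [0.998, 0.061, 0.0], [-0.0, 0.004, -1.0]]
ft_force: [0.9, -0.3, -1.9]
grip_width: 0.0344
gripper_force: 50.7
```

>>> drive_tool --pt "0 0 -10 0 0 -2 0" --pt "0 0 -20 0 0 -2 0" --pt "0 0 -30 0 0 -2 0" --pt "0 0 -40 0 0 -2 0" --pt "0 0 -50 0 0 -2 0" --pt "0 0 -60 0 0 -2 0" --pt "0 0 -70 0 0 -2 0" --pt "0 0 -80 0 0 -2 0" --pt "0 0 -88 0 0 -2 0" --pt "0 0 -88 0 0 -2 0"

```text
time: 79.95
tcp_pos: [0.4594, 0.0192, 0.1384]
eef_rot: [[-1.0, -0.026, -0.001], [-0.026, 1.0, -0.0], [0.001, 0.0, -1.0]]
ft_force: [-0.5, 0.1, -1.1]
grip_width: 0.0342
gripper_force: 50.7
```

Run:
```python
from p import *
x,y=tw(1.5,-2.8); print(x,y)
plan([(x,y,140,91.55,1)],[(x,y,60,91.55,1)])
```

```text
619.0751892016435 18.341598473929928
now [459.4  19.2 138.4] 91.46 q [  2.   9. -16.  65.   0.   1.] t 80.0 w 0.0342 tilt [-0.06 -0.  ]
[0, 0, np.float64(-0.1), -15.96, -0.5, -0.16]
--
[0, 0, np.float64(-0.0), 0.0, 0.0, 8.0]
--
```

>>> drive_tool --pt "0 0 0 -4 -0.1 -0.1 0" --pt "0 0 0 -8 -0.3 -0.1 0" --pt "0 0 0 -12 -0.4 -0.1 0" --pt "0 0 0 -15.93 -0.08 -0.1 0" --pt "0 0 0 -15.93 -0.08 -0.1 0" --pt "0 0 0 -15.93 -0.08 2 0" --pt "0 0 0 -15.93 -0.08 5 0" --pt "0 0 0 -15.93 -0.08 7.5 0" --pt "0 0 0 -15.93 -0.08 7.5 0" --pt "0 0 0 -15.93 -0.08 7.5 0"

```text
time: 81.2
tcp_pos: [0.6193, 0.0226, 0.0649]
eef_rot: [[-1.0, -0.025, 0.001], [-0.025, 1.0, 0.0], [-0.001, 0.0, -1.0]]
ft_force: [-0.4, -0.0, -0.8]
grip_width: 0.0342
gripper_force: 50.7
```

Run:
```python
from p import *; from m import *
im=snap('top','t15'); im2=snap('scene','s15'); plan()
z=.063+.029
# far end of bar seen from the scene: pale mask near projected far end, and far saddle
e=np.array(tw(120,-2.8))/1000; u=proj('scene',[*e,z])[0]; print(u)
I=hsv(up(im2)); m=cv2.inRange(I,(15,40,200),(34,150,255))//255
c=np.array([proj('scene',[*(np.array(tw(a,b))/1000),z])[0] for a in(60,128) for b in(-30,26)])
poly=np.zeros_like(m); cv2.fillPoly(poly,[cv2.convexHull((c*4).astype(np.int32))],1)
k=comps(m*poly,[0,0,2560,1600],100)[0]; r,P=rect('scene',k[2],z); P=(P-C)@T.T
print(k[0],P.min(0),P.max(0))
for a in range(60,125,10):
    s=(P[:,0]>a)&(P[:,0]<a+10)
    if s.sum()>4: print(a,P[s,1].min().round(1),P[s,1].max().round(1))
# near end in the top view
I=hsv(up(im)); m=cv2.inRange(I,(18,50,200),(34,150,255))//255
k=comps(m,[4*v for v in(300,150,345,225)],100)
for q in k[:3]:
    r,P=rect('top',q[2],z); P=(P-C)@T.T; print('top',q[0],P.min(0).round(1),P.max(0).round(1))
```

```text
now [619.7  22.6  65.2] 91.47 q [ 2. 30.  2. 62. -0.  1.] t 81.3 w 0.034 tilt [0.1 0. ]
[369.52313337 232.91881322]
3199 [ 56.61054884 -16.94245664] [122.97256444  19.81424937]
60 -16.6 19.5
70 -16.8 18.7
80 -16.8 19.2
90 -16.5 19.8
100 -16.7 19.7
110 -16.9 19.7
120 -16.4 16.9
```

Run:
```python
from p import *; from m import *
im2=cv2.imread('pics/scene0.png')[:,:,::-1].copy(); z=.066
I=hsv(up(im2)); m=cv2.inRange(I,(15,40,215),(34,135,255))//255
c=np.array([proj('scene',[*(np.array(tw(a,b))/1000),z])[0] for a in(-128,128) for b in(-30,26)])
poly=np.zeros_like(m); cv2.fillPoly(poly,[cv2.convexHull((c*4).astype(np.int32))],1)
k=comps(m*poly,[0,0,2560,1600],100)[0]; r,P=rect('scene',k[2],z); P=(P-C)@T.T
for a in range(-120,121,40):
    s=(P[:,0]>a)&(P[:,0]<a+20)
    if s.sum()>4: print(a,P[s,1].min().round(1),P[s,1].max().round(1))
im=cv2.imread('pics/s14.png')[:,:,::-1].astype(int)
# darkness along line y' at z=.059 on far saddle's outer (+x) face, x'=113, and near saddle +x face x'=-93
for xs in(113,-93):
    ys=np.arange(-40,36,2); uv=np.array([proj('scene',[*(np.array(tw(xs,y))/1000),.057])[0] for y in ys])
    val=cv2.remap(im.astype(np.float32).sum(2),uv[:,0].astype(np.float32)[None],uv[:,1].astype(np.float32)[None],cv2.INTER_LINEAR)[0]
    print(xs,list(zip(ys.tolist(),val.astype(int).tolist())))
```

```text
-120 -20.0 15.4
-80 -19.5 26.1
-40 -19.6 26.0
0 -18.6 26.3
40 -18.2 15.3
80 -18.4 26.4
113 [(-40, 127), (-38, 124), (-36, 121), (-34, 123), (-32, 123), (-30, 124), (-28, 165), (-26, 200), (-24, 219), (-22, 226), (-20, 224), (-18, 223), (-16, 223), (-14, 221), (-12, 224), (-10, 226), (-8, 225), (-6, 226), (-4, 214), (-2, 191), (0, 163), (2, 150), (4, 145), (6, 145), (8, 142), (10, 137), (12, 131), (14, 127), (16, 123), (18, 121), (20, 121), (22, 176), (24, 248), (26, 395), (28, 486), (30, 529), (32, 533), (34, 526)]
-93 [(-40, 127), (-38, 126), (-36, 125), (-34, 123), (-32, 124), (-30, 123), (-28, 153), (-26, 200), (-24, 215), (-22, 225), (-20, 227), (-18, 228), (-16, 226), (-14, 226), (-12, 227), (-10, 225), (-8, 222), (-6, 223), (-4, 213), (-2, 189), (0, 167), (2, 151), (4, 146), (6, 145), (8, 144), (10, 140), (12, 134), (14, 129), (16, 123), (18, 121), (20, 121), (22, 201), (24, 365), (26, 468), (28, 547), (30, 560), (32, 572), (34, 574)]
```

>>> drive_tool --pt "0 0 0 0.05 -0.49 0 0" --pt "0 0 0 0.05 -0.49 0 0" --pt "0 0 0 0.05 -0.49 0.5 0" --pt "0 0 0 0.05 -0.49 1 0" --pt "0 0 0 0.05 -0.49 1.4 0" --pt "0 0 0 0.05 -0.49 1.8 0" --pt "0 0 0 0.05 -0.49 2.1 0" --pt "0 0 0 0.05 -0.49 2.3 0" --pt "0 0 0 0.05 -0.49 2.3 0" --pt "0 0 0 0.05 -0.49 2.3 0"

```text
time: 82.55
tcp_pos: [0.6188, 0.0177, 0.041]
eef_rot: [[-1.0, -0.026, 0.0], [-0.026, 1.0, 0.0], [-0.0, -0.0, -1.0]]
ft_force: [0.8, -0.0, -1.2]
grip_width: 0.034
gripper_force: 50.7
```

>>> drive_tool --pt "0 0 0 0 0 0.1 0" --pt "0 0 0 0 0 0.2 0" --pt "0 0 0 0 0 0.3 0" --pt "0 0 0 0 0 0.4 0" --pt "0 0 0 0 0 0.42 0" --pt "0 0 0 0 0 0.42 0" --pt "0 0 0 0 0 0.42 0" --pt "0 0 0 0 0 0.42 0" --pt "0 0 0 0 0 0.42 0" --pt "0 0 0 0 0 0.42 0"

```text
time: 83.8
tcp_pos: [0.6188, 0.0177, 0.0374]
eef_rot: [[-1.0, -0.026, 0.001], [-0.026, 1.0, -0.0], [-0.001, -0.0, -1.0]]
ft_force: [-6.0, -0.6, 11.3]
grip_width: 0.0343
gripper_force: 52.1
```

>>> drive_tool --pt "0 0 0 0 0 0 0.55" --pt "0 0 0 0 0 0 0.6" --pt "0 0 0 0 0 0 0.6" --pt "0 0 0 0 0 -1 0.6" --pt "0 0 0 0 0 -3 0.6" --pt "0 0 0 0 0 -6 0.6" --pt "0 0 0 0 0 -10 0.6" --pt "0 0 0 0 0 -15 0.6" --pt "0 0 0 5 -6 -15 0.6" --pt "0 0 0 10 -12 -15 0.6"

```text
time: 85.05
tcp_pos: [0.541, -0.0812, 0.1878]
eef_rot: [[-1.0, -0.028, 0.002], [-0.028, 1.0, -0.0], [-0.002, -0.001, -1.0]]
ft_force: [0.2, -1.5, -0.2]
grip_width: 0.0515
gripper_force: 0.0
```

>>> drive_tool --pt "0 0 0 6 -6 0 0.6" --pt "0 0 0 12 -12 0 0.6" --pt "0 0 0 18 -18 0 0.6" --pt "0 0 0 20 -24 0 0.6" --pt "0 0 0 20 -28 0 0.6" --pt "0 0 0 20 -28 0 0.6" --pt "0 0 0 20 -28 0 0.6" --pt "0 0 0 20 -28 0 0.6" --pt "0 0 0 20 -28 0 0.6" --pt "0 0 0 20 -28 0 0.6"

```text
time: 86.3
tcp_pos: [0.3491, -0.3649, 0.1869]
eef_rot: [[-1.0, -0.028, 0.0], [-0.028, 1.0, -0.0], [-0.0, -0.0, -1.0]]
ft_force: [0.2, -0.3, -0.3]
grip_width: 0.051
gripper_force: 0.0
```

Run:
```python
from p import *; from m import *
im=snap('top','t16'); im2=snap('scene','s16'); plan()
P_=lambda P:(P-C)@T.T
I=hsv(up(im)); I2=hsv(up(im2))
def show(n,cam_,I,lo,hi,box,z,close=0):
    q=np.array([proj(cam_,[*(np.array(tw(a,b))/1000),z])[0] for a in box[:2] for b in box[2:]])
    m=cv2.inRange(I,np.array(lo),np.array(hi))//255; poly=np.zeros_like(m); cv2.fillPoly(poly,[cv2.convexHull((q*4).astype(np.int32))],1)
    for k in comps(m*poly,[0,0,2560,1600],100,close)[:2]:
        r,P=rect(cam_,k[2],z); P=P_(P); r=cv2.minAreaRect(P.astype(np.float32)); print(n,cam_,z,k[0],np.round(r[0],1),np.round(r[1],1),round(r[2],1))
show('bar','top',I,(18,50,215),(34,140,255),(-135,135,-35,30),.066)
show('bar','scene',I2,(15,40,215),(34,135,255),(-128,128,-30,22),.066)
show('blade','top',I,(0,0,120),(179,70,255),(20,100,60,105),.022)
show('sole','top',I,(0,0,120),(179,45,255),(-95,-30,-165,0),.018)
show('stack','top',I,(10,15,90),(45,100,255),(-110,-20,40,140),.096,9)
# red left visible
print('red',[(int(a),P_(ray('top',dn(c),.02)[:,:2]*1000).round(0).tolist()) for a,c,_ in comps(cv2.inRange(I,(0,205,60),(7,255,255))//255,[4*v for v in(262,124,385,212)],30)])
```

```text
now [ 349.  -365.1  186.8] 91.57 q [-46.  13.  -4.  73.  -0. -48.] t 86.4 w 0.0513 tilt [ 0.01 -0.01]
bar top 0.066 13594 [-1.1 -1.1] [237.3  38.9] 0.3
bar scene 0.066 9852 [1.9 0. ] [ 44.5 240.2] 90.0
blade top 0.022 2630 [55.  83.2] [62.7 28.1] 0.6
sole top 0.018 825 [ -63.8 -141.6] [21.3 40.8] 75.0
sole top 0.018 693 [-61.2 -59.7] [24.5 40. ] 89.0
stack top 0.096 6333 [-65.3  89.1] [63.8 67.4] 89.2
red []
```

```bash
python3 -c "
from station import finish_job; print(finish_job())"
```

```text
the job is handed in; nothing more can be done
None
```

I packed the tray and handed the job in: plane, mallet and square in their pockets, three glue cups nested in the round pocket, and the bar laid back across both saddles, finished at about 86 s; while laying the bar aside early on, an opening finger pressed the tray edge with about 46 N, and with no views left at the end, the mallet and bar were checked only by force, height and image measurements.

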